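Take the battery cover off the site lamp

ROBOT

A 6-joint arm with a two-finger parallel gripper is mounted at the origin on the work surface. World frame = base frame: x ahead of the robot, y to its left, z up, the work surface at z = 0. Lengths are in mm, angles in rad, forces in N, time in s.
With the tool pointing down it reaches from about 350 to 975 mm from the base axis. Payload 7.1 kg.
Tool frame: the origin (TCP) lies midway between the tips of the shut fingers; the grasp point (between the pads) lies 19 mm behind it (ctrl.grip_depth is the distance from the TCP to the grasp point, in mm); z points along the fingers, y is the line along which they close (so a half turn about z gives the same grasp; the last joint's range is limited). The gripper opens to 88 mm and grips with 3 to 60 N. Pads are 20 mm wide; open, the fingers measure 115 mm over their backs; the gripper's body (75 mm by 178 mm) begins 61 mm behind the grasp point.
Start: joints at [-1.262, 0.423, 1.63, -0, 1.089, -0.019], TCP at [201.243, -591.698, 222.675] pointing down, gripper open.
Joint ranges: [-3, 3], [-0.9, 2.11], [0.09, 2.58], [-1.31, 4.45], [0.11, 2.69], [-2.54, 2.54]. Speed limits (rad/s): [2.39, 2.39, 3.01, 3.14, 3.14, 3.14].

INTERFACE

Orientations are given as a rotation vector (axis times angle).
In Python, from workcell import ctrl, cams gives the robot as it stands.
- The arm moves only by the tool move_arm, never from a script. Its argument "steps" is a list of rows, each a list of 3 entries, a list of its own where there are three numbers: the shift along the tool's x, y, z in units of 25 mm (1.0 is 25 mm), then the turn about the tool's z in units of 5 degrees (1.0 is 5 degrees), then the closure, from 0 (fully open) to 1 (shut). A call has 1 to 20 rows; each row shifts and turns the commanded pose from where the row before left it, along the tool's axes as they then stand; what a row does not reach is not made up. A row lasts 1/12 s, in which the tool goes at most 41.7 mm and 7.16 degrees, less where a joint would pass 70% of its speed; a pose out of reach is approached as far as the arm can. A call is refused whole if a number of a shift passes 1 or a number of a turn 1, either way. A call with a gripper value outside its range is refused whole. The fingers move at their own pace and stop on an object; the grip force is fixed at half the most. Time passes only in rows, so rows that do not move let the fingers close. It gives the time, the measured TCP pose, the force, the opening and the grip force at its end, in the units of the state.
- ctrl.get_obs(): the state, without advancing time (a new reading comes with each control period).
- cams.get_image(name): name is "side" or "top" or "wrist"; returns a dict with "image" (420x560x3 uint8, red, green, blue), "camera_matrix" (3x3 intrinsics, pixels), "xyz" and "rotation" of the camera in the world; the wrist camera has in their place "mount" (4x4, takes a point from camera to tool coordinates, whose origin is the TCP and whose axes are the flange's). Camera axes: x right, y down, z forward; pixel columns grow to the right and rows downward; lengths in mm; the calibration is good to about 2 mm. A picture is of the moment at which its call begins: read the wrist's pose just before it. There is no depth.
- ctrl.close_job(): hands the job in; it is judged then, once.
Trained networks look in the newest picture that a camera, given by its name, has taken for a name from the list of things; names that differ only in an ending like _2 or _b are one class to them, and where a whole thing is asked for, a point or a joint stands for the part that bears it (a point fixed in the world has none). Each returns a list of dicts, best first, with "p" (0 to 1); they miss things now and then, are a little off and sometimes report something else, mostly with a low value. They report only what shows in the picture. A call takes as long as a camera call. They do not tell look-alikes from the thing itself.
- cams.boxes_of(camera, thing): "rect" ([centre column, centre row, width, height] in pixels, round what is visible of it).
- cams.cut_out(camera, thing): "pixels" (420x560 bool, what is visible of it) and "rect" ([centre column, centre row, width, height] in pixels, round what is visible of it).
The state is a dict: "t": time; "qpos": joint angles; "qvel": joint speeds; "joint_torque": joint torques, N m; "ee_pos": TCP position; "orientation": TCP orientation; "ft_force": force on the tool from outside, world axes, zero at the start; "moment": the same for the moment, N m; "width": finger opening in mm; "grasp_force": force on a finger pad.
Only numpy, scipy, OpenCV 4.12 (cv2) and the standard library are available. Lean on these libraries where they do the work, as an engineer would, in place of code of your own. Each camera call takes 0.05 s, during which the arm holds its last target. There are 200 camera calls.

TASK

Open the battery bay of the site lamp that lies on its face: squeeze the cover's snap tab in towards the finger ridge, keep it in while you swing that end of the cover up, draw the lugs at the other end out of the lamp, and lay the cover flat in the steel tray, ridge up. The plastic is brittle, so feel your way: squeeze gently, never force the cover against the lamp, do not drag or tip the lamp, and set the cover down softly instead of dropping it. Leave everything else on the table where it is.

Things in the scene. Friction and masses are not known exactly. Their poses are not given: they have to be found in the camera images.
- lamp: black battery point lamp lying on its face, 220 (x) x 180 (y) x 36 mm, finned, loose, about 2.6 kg; tube stand folded round its -x end to x = -136 mm. Amid its back the battery bay: a walled box 132 x 77 mm, floor 36 mm and rim 67 mm above the table. Origin: middle of the underside, z up, +x to the cover's tab end. The cover has some 0.8 mm of play along x either way, 1.4 mm along y, 0.7 mm up.
- lamp_keeper (a point): middle of the upper inner edge of the keeper bar that holds down the tab's barb: (51, 0, 67) mm in the lamp's frame; the bar is 4.7 mm thick and spans the bay's +x end.
- lamp_lip (a point): middle of the lower inner edge of the lip that overhangs the two lugs: (-46.2, 0, 63.8) mm in the lamp's frame; the lip is 3.2 mm thick and spans the bay's -x end, and 8.6 mm behind its edge the bay's end wall stops the lugs.
- cover: grey plastic battery cover, about 0.12 kg, fills the bay, flush with its rim. Origin: middle of the underside of its 27 mm deep skirts (on the bay floor when fitted); x from lugs to tab, z up. Plate 94 x 64 mm, top 31 mm above the origin. Ridge and tab stand on it at +x, lugs at -x. Brittle: breaks if forced against the lamp with over 15 N (all contacts added up) or squeezed with over 50 N a side.
- cover_lugs (a point): middle of the line the cover swings about, top of the lugs at the lip: (-46.5, 0, 27) mm in the cover's frame. The two flat lugs reach 8 mm under the lip, so the cover cannot come straight up: with the tab in, swing the tab end up by about 0.38 rad, then the tab's foot clears the keeper bar and the lugs can be drawn out along +x of the tilted cover (15 mm is enough).
- cover_ridge (a point): middle of the top of the finger ridge, (11, 0, 43) mm in the cover's frame. The ridge runs across the plate: x = 8 to 14 mm, 44 mm wide, 12 mm high. The tab is pinched against its -x face (x = 8 mm): across about 43 mm at first and 35.5 mm with the tab fully in, when the middle of the pinch lies at x = 25.7 mm.
- tab_pad (a point): middle of the outer (+x) face of the tab's thumb pad, 24 mm wide, standing 14 mm above the plate. At rest that face leans outward by 0.17 rad, from x = 50 mm (foot) to 52.5 mm (top) in the cover's frame; fully in it is upright at about x = 43.5 mm. Only the tab gives way in a pinch, so the middle of the pinch moves towards the ridge as it closes.
- tab (a joint): snap tab, the outer leg of a U-spring, hinged 3 mm above the cover's origin at x = 42.5 mm: 0 = at rest, 0.17 rad = fully in at its stop, towards the ridge. Its barb is clear of the keeper bar from about 0.12 to 0.16 rad. It springs back; holding it fully in takes 12 to 15 N at the pad, so a 20 N pinch does.
- tray: open sheet-steel tray, 180 (x) x 130 (y) x 22 mm high, walls and floor 4 mm thick, 0.7 kg. Origin in the middle of its underside, z up. It lies to the left or the right of the lamp.
- brick: red hollow brick, 240 x 115 x 71 mm, origin in the middle of its underside. Leave it alone.
- pot_a: round cast concrete pot, 88 mm across, 85 mm high, on a sheet of paper. Leave it alone.
- pot_b: square cast concrete pot, 88 mm wide, 80 mm high, on a sheet of paper. Leave it alone.
- pot_c: round cast concrete pot, 92 mm across, 80 mm high, on a sheet of paper. Leave it alone.
- tape: roll of tape lying flat, 100 mm across, 25 mm high. Leave it alone.
- rule: folded wooden metre rule, 236 x 34 x 16 mm. Leave it alone.
- trowel: mason's trowel, 320 mm long, handle up to 31 mm high. Leave it alone.
There are look-alikes about, which are no part of the job. There is more than one size of the cover; the job needs the middle-sized.

How it is judged (in metres and radians):
On the way, in this order (a step that is already met when the one before it is completed fails the run):
1. the tab is held in while the tab end of the cover comes up out of the lamp (value of joint tab above 0.08 rad and z of cover_ridge in the frame of lamp above 0.086 m and x of cover_lugs in the frame of lamp below -0.04 m), for 0.1 s.
2. the lugs are out and the cover is clear of the lamp (z of cover_lugs in the frame of lamp above 0.08 m and contact force between cover and lamp below 0.1 N), for 0.1 s.
At the end, for the whole second after the job is handed in: the cover lies flat and still in the tray, ridge up (tilt below 0.15 rad, underside less than 12 mm above the tray's underside, middle within 50 mm along and 40 mm across of the tray's middle), its tab sprung back out (below 0.03 rad) (x of cover in the frame of tray between -0.05 and 0.05 m and y of cover in the frame of tray between -0.04 and 0.04 m and z of cover in the frame of tray below 0.012 m and angle between cover's own z axis and vertical below 0.15 rad and linear speed of cover below 0.02 m/s and value of joint tab below 0.03 rad); the robot touches nothing.
It fails at once if the cover is forced against the lamp with over 15 N (contact force between cover and lamp above 15 N).
It fails at once if the cover is squeezed with over 50 N a side (contact force between the fingers and cover above 100 N).
It fails at once if the cover is dropped or thumped into the tray (over 40 N, as from a fall of about 25 mm) (contact force between cover and tray above 40 N).
It fails at once if the lamp is dragged or tipped (distance of lamp from where it was at the start of the episode above 0.012 m or angle between lamp's own z axis and vertical above 0.05 rad).
It fails at once if a bystander is moved by more than 20 mm (distance of any of brick, pot_a, pot_b, pot_c, tape, rule, trowel from where it was at the start of the episode above 0.02 m).
It also fails if it takes over 64 s, if anything falls off the work surface, if the arm or the gripper's body presses on something with over 40 N, if the wrist force passes 120 N, or if a joint passes its speed limit or range.

## Working session

There is one attempt and no reset: what is moved stays moved. The work goes in short steps, Python scripts to look and compute and a tool call to move; the robot and the scene stay as the last step left them, time stands still between calls to the robot, and variables do not carry over. Pictures are saved under pics/ and viewed, at most 10 in all, crops included, and the job is handed in when it is done.

Besides the shell and the picture viewer there is one more tool, called after "Request:" as name(argument=value, ...), one argument or row to a line, values as JSON. move_arm: Moves the arm, as the interface text tells. Its arguments: {"type":"object","properties":{"steps":{"type":"array"}},"required":["steps"]}

```bash
mkdir -p pics
cat > h.py <<'E'
import numpy as np, cv2
from scipy.spatial.transform import Rotation as R
from workcell import ctrl, cams
def cam(name):
    o=ctrl.get_obs(); d=cams.get_image(name)
    if 'mount' in d:
        T=np.eye(4);T[:3,:3]=R.from_rotvec(o['orientation']).as_matrix();T[:3,3]=o['ee_pos'];T=T@np.array(d['mount']);d['xyz']=T[:3,3];d['rotation']=T[:3,:3]
    d['rotation']=np.array(d['rotation']);d['xyz']=np.array(d['xyz']);d['K']=np.array(d['camera_matrix']);return d
def at_z(d,u,v,z):
    r=d['rotation']@np.linalg.solve(d['K'],[u,v,1]);return d['xyz']+r*(z-d['xyz'][2])/r[2]
def proj(d,p):
    q=d['K']@(d['rotation'].T@(np.array(p)-d['xyz']));return q[:2]/q[2]
def save(d,f): cv2.imwrite('pics/'+f,d['image'][:,:,::-1])
E
python3 - <<'E'
from h import *
np.set_printoptions(precision=1,suppress=True)
ims=[]
for c in ['top','side']:
    d=cam(c);save(d,c+'.png');print(c,d['xyz'],d['K'][0,0],d['rotation'].tolist())
    for t in ['lamp','cover','tray','brick','pot_a','tape','rule','trowel']:
        for b in cams.boxes_of(c,t)[:4]:
            r=b['rect'];print(t,round(b['p'],2),np.array(r),at_z(d,r[0],r[1],40))
print(ctrl.get_obs())
E
```

```text
top [ 245.5  -68.1 1700.7] 482.92470411522476 [-2.118704497860445, 2.1624403299735935, -0.16796599864329334]Traceback (most recent call last):
  File "<stdin>", line 8, in <module>
  File "h.py", line 10, in at_z
    r=d['rotation']@np.linalg.solve(d['K'],[u,v,1]);return d['xyz']+r*(z-d['xyz'][2])/r[2]
                                                                                      ~^^^
IndexError: invalid index to scalar variable.
```

View pics/top.png

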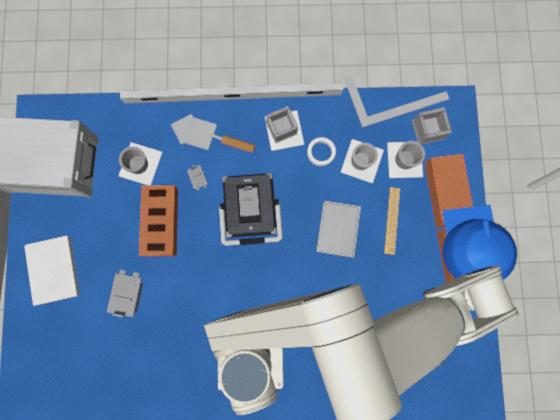

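```bash
sed -i "s/    d\['rotation'\]=np.array(d\['rotation'\])/    r=np.array(d['rotation']);d['rotation']=r if r.ndim==2 else R.from_rotvec(r).as_matrix()/" h.py
python3 - <<'E'
from h import *
np.set_printoptions(precision=1,suppress=True)
for c in ['top','side']:
    d=cam(c);save(d,c+'.png');print(c,d['xyz'],d['K'][0,0],d['rotation'][:,2],proj(d,[0,0,0]))
    for t in ['lamp','cover','tray','brick','pot_a','tape','rule','trowel']:
        for b in cams.boxes_of(c,t)[:4]:
            r=b['rect'];print(t,round(b['p'],2),np.array(r),at_z(d,r[0],r[1],40))
print(ctrl.get_obs())
E
```

```text
top [ 245.5  -68.1 1700.7] 482.92470411522476 [ 0.2 -0.  -1. ] [250.6 355.3]
lamp 0.94 [249.3 209.4  65.6  77.9] [495.7  -4.1  40. ]
cover 0.82 [196.4 176.7  17.8  25.8] [615.7 180.2  40. ]
cover 0.76 [248.4 201.3  21.6  35.2] [524.3  -1.4  40. ]
cover 0.73 [125.1 293.4  36.8  49.7] [216.8 420.4  40. ]
tray 0.64 [339.1 230.6  42.4  56. ] [ 415.4 -313.1   40. ]
tray 0.35 [249.3 209.8  67.7  75.2] [494.3  -4.1  40. ]
brick 0.9 [158.8 222.5  39.2  71.8] [456.3 309.9  40. ]
pot_a 0.91 [284.2 126.2  33.   35.7] [ 793.8 -133.    40. ]
pot_a 0.83 [363.2 155.9  29.6  25.5] [ 678.9 -409.7   40. ]
pot_a 0.59 [130.4 161.2  29.9  29. ] [676.5 413.5  40. ]
tape 0.62 [320.6 150.   25.9  28. ] [ 703.5 -259.8   40. ]
tape 0.51 [391.4 221.1  14.4  65.4] [ 444.7 -495.6   40. ]
rule 0.88 [393.4 219.9  20.1  65.1] [ 448.7 -502.8   40. ]
rule 0.31 [132.2 160.6  24.8  25.9] [678.6 407.2  40. ]
trowel 0.64 [211.9 133.8  81.1  34.9] [771.  125.4  40. ]
side [411.9 693.6 966.5] 402.60594847894345 [ 0.1 -0.7 -0.8] [451.1 258. ]
lamp 0.65 [277.3 244.4  90.2  63.5] [497.4  18.4  40. ]
lamp 0.4 [278.7 345.8 109.
[... 523 characters left out ...]
49.2] [681.  391.3  40. ]
tape 0.56 [226.5 177.2  28.2  24.5] [ 690.3 -242.1   40. ]
tape 0.39 [170.8 282.8  69.3 100.3] [767.4 164.8  40. ]
tape 0.24 [186.6 201.6  34.1  41.3] [ 796.  -125.2   40. ]
rule 0.93 [304.6 137.4  66.4  13.1] [ 443.3 -466.1   40. ]
trowel 0.63 [174.  282.5  70.2  95.6] [759.2 163.3  40. ]
{'t': 1.0, 'qpos': array([-1.3,  0.4,  1.6, -0. ,  1.1, -0. ]), 'qvel': array([ 0., -0., -0.,  0., -0.,  0.]), 'joint_torque': array([  0. , -54.5, -27.4,   0.1,   0. ,  -0. ]), 'ee_pos': array([ 201.3, -591.7,  222.7]), 'orientation': array([ 3.1,  0.5, -0. ]), 'ft_force': array([ 0.2,  0.2, -0.1]), 'moment': array([-0., -0., -0.]), 'grasp_force': 0.0, 'width': 87.93487995983195}
```

View pics/side.png

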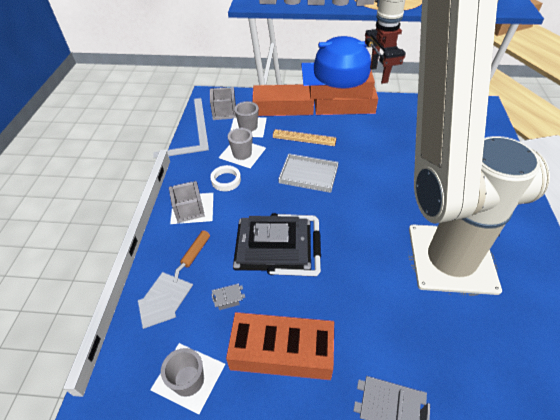

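Request:
move_arm(
  steps=[
    [[0.96,-0.92,-0.16],0,0],
    [[0.96,-0.92,-0.16],0,0],
    [[0.96,-0.92,-0.16],0,0],
    [[0.96,-0.92,-0.16],0,0],
    [[0.96,-0.92,-0.16],0,0],
    [[0.96,-0.92,-0.16],0,0],
    [[0.96,-0.92,-0.16],0,0],
    [[0.96,-0.92,-0.16],0,0],
    [[0.96,-0.92,-0.16],0,0],
    [[0.96,-0.92,-0.16],0,0],
    [[0.96,-0.92,-0.16],-1,0],
    [[0.96,-0.92,-0.16],0,0],
    [[0.96,-0.92,-0.16],0,0],
    [[0.96,-0.92,-0.16],0,0],
    [[0.96,-0.92,-0.16],0,0],
    [[0.96,-0.92,-0.16],0,0],
    [[0.96,-0.92,-0.16],0,0],
    [[0.96,-0.92,-0.16],0,0],
    [[0.96,-0.92,-0.16],0,0],
    [[0,0,0],-1,0],
  ],
)

```text
t: 2.67
ee_pos: [473.4, -17.3, 299.8]
orientation: [-3.042, -0.784, -0.005]
ft_force: [0.0, -0.2, -0.1]
width: 88.0
grasp_force: 0.0
```

Request:
move_arm(
  steps=[
    [[0,0,0],-1,0],
    [[0,0,0],-1,0],
    [[0,0,0],-1,0],
    [[0,0,0],-1,0],
    [[0,0,0],-1,0],
    [[0,0,0],-1,0],
    [[0,0,0],-1,0],
    [[0,0,0],-1,0],
    [[0,0,0],-1,0],
    [[0,0,0],-1,0],
    [[0,0,0],-1,0],
    [[0,0,0],-1,0],
    [[0,0,0],0,0],
  ],
)

```text
t: 3.75
ee_pos: [471.2, -21.4, 298.8]
orientation: [2.241, 2.201, 0.0]
ft_force: [1.2, 0.6, 0.3]
width: 87.7
grasp_force: 0.0
```

Run:
```python
from h import *
np.set_printoptions(precision=3,suppress=True)
d=cam('wrist');save(d,'w1.png');o=ctrl.get_obs();print(o['ee_pos'],o['orientation'],R.from_rotvec(o['orientation']).as_matrix(),o['qpos'],o['ft_force'])
print(np.array(d['mount']),d['K'][0,0])
for t in ['lamp','cover','cover_ridge','tab_pad','lamp_keeper']:
  for b in cams.cut_out('wrist',t)[:2]:
    print(t,b['p'],np.array(b['rect']),at_z(d,*b['rect'][:2],67),cv2.minAreaRect(np.argwhere(b['pixels'])[:,::-1].astype(np.float32)))
```

```text
[471.211 -21.368 298.759] [2.247 2.196 0.   ] [[ 0.023  1.     0.   ]
 [ 1.    -0.023 -0.   ]
 [-0.     0.    -1.   ]] [-0.071  0.102  1.878 -0.     1.161 -0.048] [0.042 0.963 0.208]
[[  -0.      -0.97    -0.244   65.467]
 [   1.      -0.      -0.       0.258]
 [   0.      -0.244    0.97  -161.19 ]
 [   0.       0.       0.       1.   ]] 378.0521687218337
lamp 0.62 [308.3 156.1 220.4 185.7] [494.731   4.101  67.   ] ((311.7782897949219, 156.2039337158203), (184.43568420410156, 219.1233673095703), 86.86363983154297)
cover 0.7 [417.1  10.6  61.   18.5] [598.169 139.018  67.   ] ((417.0, 9.5), (19.0, 62.0), 90.0)
cover 0.56 [332.6 165.2 102.6  72.8] [519.952  -5.775  67.   ] ((331.8232116699219, 163.97576904296875), (64.19470977783203, 99.57035064697266), 85.71085357666016)
cover_ridge 0.77 [418.4   9.4  62.7  18.4] [599.329 140.028  67.   ] ((416.5, 9.5), (19.0, 61.0), 90.0)
cover_ridge 0.7 [331.4 161.2 101.2  64.7] [518.66   -1.601  67.   ] ((332.223876953125, 164.3230438232422), (63.737796783447266, 98.75386047363281), 86.49646759033203)
tab_pad 0.63 [375.8 163.9  11.8  28. ] [564.807  -5.252  67.   ] ((374.5, 163.0), (24.0, 13.0), 90.0)
lamp_keeper 0.79 [307.3 157.5 218.6 187.6] [493.691   2.68   67.   ] ((311.0113220214844, 155.95884704589844), (184.08261108398438, 217.0075225830078), 86.90594482421875)
```

View pics/w1.png

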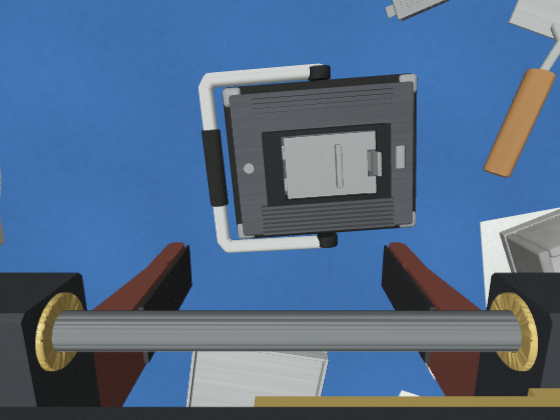

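Request:
move_arm(
  steps=[
    [[0,0.7,1],-0.35,0],
    [[0,0.7,1],-0.35,0],
    [[0,0.7,1],0,0],
    [[0,0.7,1],0,0],
    [[0,0,0],0,0],
    [[0,0,0],0,0],
  ],
)

```text
t: 4.55
ee_pos: [540.4, -20.1, 197.3]
orientation: [-2.175, -2.263, 0.004]
ft_force: [0.5, 0.6, -0.2]
width: 87.7
grasp_force: 0.0
```

```bash
cat > look.py <<'E'
from h import *
import sys,pickle
np.set_printoptions(precision=3,suppress=True)
n=sys.argv[1]
d=cam('wrist');save(d,n+'.png');o=ctrl.get_obs();pickle.dump(d,open(n+'.pkl','wb'));print(o['ee_pos'],R.from_rotvec(o['orientation']).as_matrix()[:,1],o['ft_force'])
for t in ['lamp','cover','tab_pad']:
  for b in cams.cut_out('wrist',t)[:1]:
    print(t,b['p'],np.array(b['rect']),at_z(d,*b['rect'][:2],67),cv2.minAreaRect(np.argwhere(b['pixels'])[:,::-1].astype(np.float32)))
print('tcp',proj(d,o['ee_pos']))
E
python3 look.py w2; python3 -c "
import cv2
im=cv2.imread('pics/w2.png');cv2.imwrite('pics/w2c.png',im)"
```

```text
[540.698 -20.156 198.624] [ 0.999  0.039 -0.002] [-0.895  0.491  0.365]
lamp 0.8 [241.1 166.9 286.9 237. ] [504.216   6.324  67.   ] ((240.5, 166.0), (236.0, 283.0), 90.0)
cover 0.91 [260.  183.8 131.3  85.4] [519.102  -6.31   67.   ] ((259.27166748046875, 181.08456420898438), (82.88341522216797, 127.83442687988281), 88.85424041748047)
tab_pad 0.74 [315.9 184.2  15.   35.7] [562.721  -4.893  67.   ] ((315.0, 183.5), (35.0, 16.0), 90.0)
tcp [286.361 265.911]
```

View pics/w2.png

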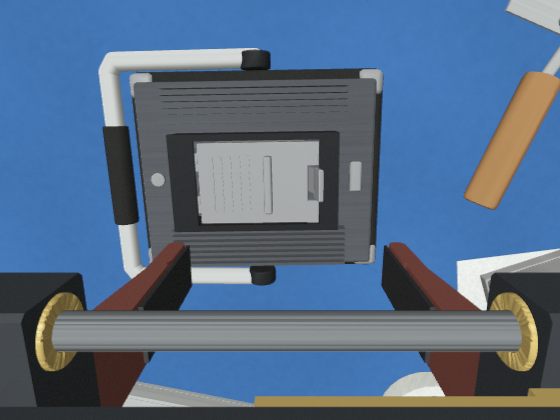

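Request:
move_arm(
  steps=[
    [[0.15,0.1,1],-0.15,0],
    [[0.15,0.1,0.95],0,0],
    [[0,0,0],0,0],
    [[0,0,0],0,0],
  ],
)

```text
t: 5.08
ee_pos: [545.2, -12.4, 150.5]
orientation: [-2.161, -2.279, 0.001]
ft_force: [0.1, 0.7, -0.2]
width: 87.6
grasp_force: 0.0
```

```bash
python3 look.py w3; python3 -c "
import cv2
im=cv2.imread('pics/w3.png');cv2.imwrite('pics/w3c.png',cv2.resize(im[100:280,130:390],None,fx=3,fy=3,interpolation=cv2.INTER_CUBIC))
im=cv2.imread('pics/w2.png');"
```

```text
[546.085 -12.548 151.312] [0.999 0.053 0.001] [-0.113 -0.15   0.971]
lamp 0.83 [227.4 176.9 332.9 262.5] [505.542  12.863  67.   ] ((226.5, 178.0), (264.0, 329.0), 90.0)
cover 0.9 [248.6 204.  150.9  97.8] [519.873  -4.537  67.   ] ((246.0, 203.0), (96.0, 150.0), 90.0)
tab_pad 0.89 [314.6 208.1  17.9  47. ] [563.83   -5.006  67.   ] ((312.5, 207.5), (43.0, 17.0), 90.0)
tcp [287.736 265.812]
```

View pics/w3c.png

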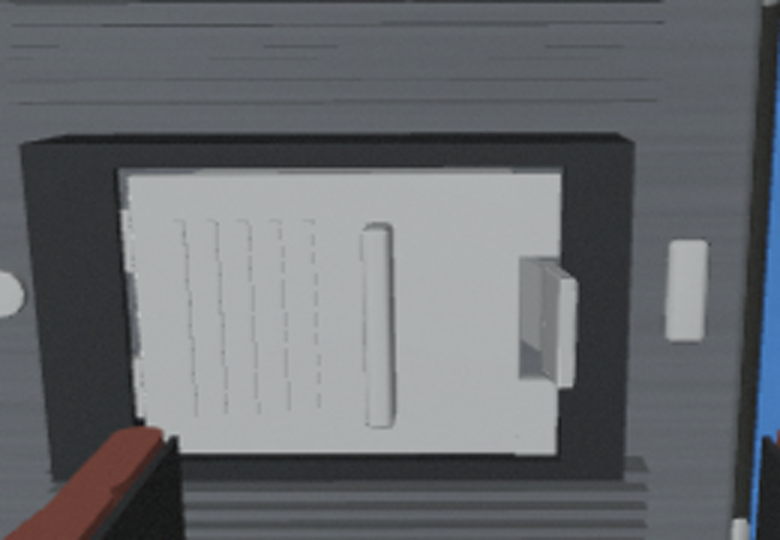

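Run:
```python
from h import *
import pickle
np.set_printoptions(precision=2,suppress=True)
d2,d3=[pickle.load(open(f'w{i}.pkl','rb')) for i in (2,3)]
c=lambda x,y:(130+x/3,100+y/3)
for n,p,z in [('ridgeL',c(365,327),79),('padtop',c(577,331),81),('plateTL',c(129,174),67),('plateTR',c(562,173),67),('plateBR',c(557,455),67),('ridge top end',c(377,226),79),('ridge bot end',c(379,428),79)]:
    P=at_z(d3,*p,z);print(n,P,'in w2',[proj(d2,at_z(d3,*p,zz)) for zz in (z-10,z,z+10)])
# profile in w2 / w3 across ridge
for d,rows,cs in((d2,slice(175,192),(255,330)),(d3,slice(200,218),(240,330))):
    g=cv2.cvtColor(d['image'],cv2.COLOR_RGB2GRAY)[rows,cs[0]:cs[1]].mean(0);print(cs[0],g.round().astype(int).tolist())
```

```text
ridgeL [523.    -4.86  79.  ] in w2 [array([263.74, 185.72]), array([264.1 , 184.85]), array([264.48, 183.92])]
padtop [567.54  -2.87  81.  ] in w2 [array([323.92, 185.91]), array([323.9 , 185.03]), array([323.87, 184.08])]
plateTL [470.34  23.29  67.  ] in w2 [array([196.08, 143.46]), array([196.81, 142.9 ]), array([197.6 , 142.29])]
plateTR [563.21  28.43  67.  ] in w2 [array([319.09, 141.47]), array([319.1 , 140.92]), array([319.1 , 140.33])]
plateBR [566.74 -35.61  67.  ] in w2 [array([318.68, 223.26]), array([318.69, 222.27]), array([318.69, 221.22])]
ridge top end [524.81  16.74  79.  ] in w2 [array([266.96, 156.67]), array([267.3 , 155.97]), array([267.67, 155.23])]
ridge bot end [526.7  -27.15  79.  ] in w2 [array([267.9 , 214.87]), array([268.23, 213.83]), array([268.58, 212.72])]
255 [171, 171, 171, 171, 171, 171, 171, 169, 162, 166, 171, 172, 171, 170, 165, 140, 115, 147, 171, 171, 171, 171, 171, 171, 171, 171, 171, 171, 171, 171, 171, 171, 171, 171, 171, 171, 171, 171, 171, 171, 171, 171, 172, 171, 171, 171, 172, 171, 172, 171, 171, 167, 140, 113, 128, 128, 129, 129, 124, 110, 116, 117, 114, 133, 176, 166, 165, 158, 122, 48, 48, 48, 48, 48, 48]
240 [174, 174, 174, 174, 174, 174, 174, 174, 174, 174, 169, 154, 169, 176, 175, 174, 173, 171, 163, 135, 98, 125, 174, 174, 174, 174, 174, 174, 174, 174, 174, 174, 175, 174, 174, 174, 175, 174, 174, 174, 174, 174, 174, 175, 174, 175, 175, 174, 174, 175, 174, 174, 174, 175, 174, 174, 174, 174, 174, 174, 174, 174, 165, 125, 124, 125, 127, 128, 130, 128, 120, 120, 119, 120, 121, 133, 160, 169, 169, 168, 164, 137, 72, 49, 49, 48, 48, 49, 48, 48]
```

Request:
move_arm(
  steps=[
    [[0.33,0,0.8],0,0],
    [[0,0,0.8],0,0],
    [[0,0,0.8],0,0],
    [[0,0,0.4],0,0.1],
    [[0,0,0.2],0,0.3],
    [[0,0,0.2],0,0.4],
    [[0,0,0],0,0.43],
    [[0,0,0],0,0.43],
    [[0,0,0],0,0.43],
    [[0,0,0],0,0.43],
  ],
)

```text
t: 6.12
ee_pos: [546.0, -4.3, 70.7]
orientation: [2.161, 2.279, 0.001]
ft_force: [-0.2, -0.7, -0.8]
width: 50.2
grasp_force: 0.0
```

```bash
python3 look.py w4;python3 -c "
import cv2
im=cv2.imread('pics/w4.png');cv2.imwrite('pics/w4c.png',cv2.resize(im[110:310,150:410],None,fx=3,fy=3,interpolation=cv2.INTER_CUBIC))"
```

```text
[545.88   -4.268  70.6  ] [0.999 0.053 0.001] [ 0.469  0.291 -0.187]
lamp 0.76 [213.6 215.7 427.2 355.4] [512.312  16.13   67.   ] ((213.5, 215.0), (358.0, 427.0), 90.0)
cover 0.87 [226.8 250.9 223.2 120.4] [518.495  -0.371  67.   ] ((226.0, 250.0), (118.0, 218.0), 90.0)
tab_pad 0.8 [323.2 267.4  28.5  67.3] [563.568  -6.19   67.   ] ((321.5, 266.5), (65.0, 27.0), 90.0)
tcp [285.596 264.637]
```

View pics/w4c.png

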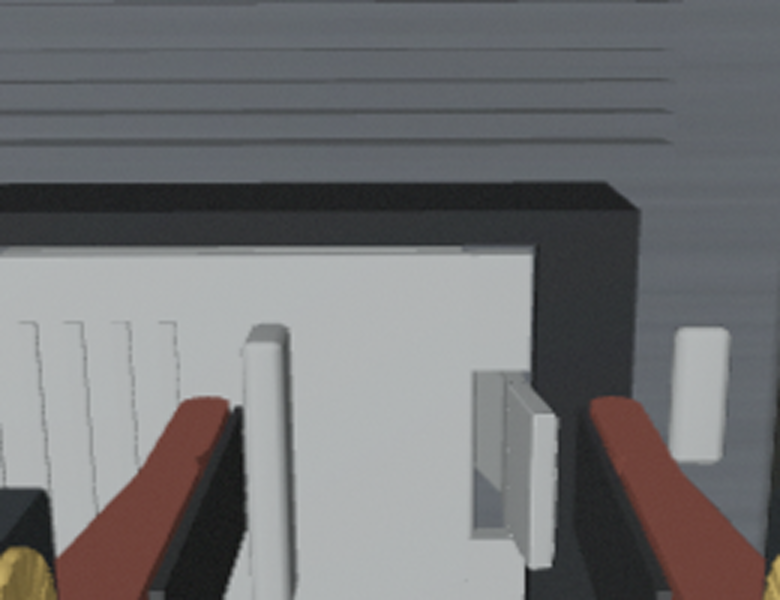

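Request:
move_arm(
  steps=[
    [[0,0,0],0,0.455],
    [[0,0,0],0,0.455],
    [[0,0,0],0,0.455],
  ],
)

```text
t: 6.57
ee_pos: [545.4, -4.2, 70.0]
orientation: [2.162, 2.279, 0.0]
ft_force: [-0.4, -0.4, -0.1]
width: 47.8
grasp_force: 0.0
```

Request:
move_arm(
  steps=[
    [[0,0,0],0,0.466],
    [[0,0,0],0,0.466],
    [[0,0,0],0,0.466],
  ],
)

```text
t: 6.82
ee_pos: [545.4, -4.2, 69.9]
orientation: [-2.162, -2.279, 0.0]
ft_force: [0.4, 0.2, -0.5]
width: 47.2
grasp_force: 0.0
```

Request:
move_arm(
  steps=[
    [[0,0,0],0,0.477],
    [[0,0,0],0,0.477],
    [[0,0,0],0,0.477],
  ],
)

```text
t: 7.07
ee_pos: [545.1, -4.2, 69.9]
orientation: [-2.162, -2.279, 0.001]
ft_force: [-1.9, -0.4, 0.7]
width: 45.8
grasp_force: 0.6
```

Request:
move_arm(
  steps=[
    [[0,-0.03,0],0,0.489],
    [[0,-0.02,0],0,0.5],
    [[0,0,0],0,0.5],
    [[0,0,0],0,0.5],
  ],
)

```text
t: 7.4
ee_pos: [544.3, -4.3, 70.0]
orientation: [2.162, 2.279, 0.0]
ft_force: [0.2, 0.5, -0.3]
width: 44.1
grasp_force: 2.1
```

Request:
move_arm(
  steps=[
    [[0,-0.02,0],0,0.511],
    [[0,-0.02,0],0,0.523],
    [[0,0,0],0,0.523],
    [[0,0,0],0,0.523],
  ],
)

```text
t: 7.73
ee_pos: [543.6, -4.3, 70.2]
orientation: [2.161, 2.279, 0.001]
ft_force: [0.1, 1.0, 1.8]
width: 41.8
grasp_force: 4.9
```

Request:
move_arm(
  steps=[
    [[0,-0.02,0],0,0.534],
    [[0,-0.02,0],0,0.546],
    [[0,0,0],0,0.546],
    [[0,0,0],0,0.546],
  ],
)

```text
t: 8.07
ee_pos: [542.7, -4.4, 70.2]
orientation: [2.161, 2.279, 0.001]
ft_force: [2.2, 0.5, 2.9]
width: 40.4
grasp_force: 7.6
```

Request:
move_arm(
  steps=[
    [[0,-0.02,0],0,0.557],
    [[0,-0.02,0],0,0.568],
    [[0,0,0],0,0.568],
    [[0,0,0],0,0.568],
  ],
)

```text
t: 8.4
ee_pos: [541.5, -4.4, 70.1]
orientation: [2.162, 2.279, 0.001]
ft_force: [1.1, 1.1, 5.1]
width: 37.9
grasp_force: 9.4
```

Request:
move_arm(
  steps=[
    [[0,-0.02,0],0,0.58],
    [[0,-0.02,0],0,0.591],
    [[0,0,0],0,0.591],
    [[0,0,0],0,0.591],
  ],
)

```text
t: 8.73
ee_pos: [540.8, -4.5, 70.2]
orientation: [2.161, 2.279, 0.001]
ft_force: [4.3, -0.5, 4.6]
width: 36.8
grasp_force: 28.1
```

Request:
move_arm(
  steps=[
    [[0,0.01,0],0,0.63],
    [[0,0,-0.04],0,0.63],
    [[0,0,0],0,0.63],
  ],
)

```text
t: 8.98
ee_pos: [539.9, -4.5, 70.3]
orientation: [-2.161, -2.279, 0.001]
ft_force: [3.6, 0.9, -2.1]
width: 36.5
grasp_force: 30.0
```

Request:
move_arm(
  steps=[
    [[0,0,-0.04],0,0.63],
    [[0,-0.01,-0.04],0,0.63],
    [[0,0,0],0,0.63],
  ],
)

```text
t: 9.23
ee_pos: [539.6, -4.5, 72.4]
orientation: [-2.161, -2.279, 0.001]
ft_force: [4.1, -0.5, -9.5]
width: 36.6
grasp_force: 30.1
```

Request:
move_arm(
  steps=[
    [[0,0.02,0.02],0,0.582],
    [[0,0.01,0],0,0.582],
    [[0,0,0],0,0.582],
  ],
)

```text
t: 9.48
ee_pos: [539.9, -4.5, 72.1]
orientation: [-2.161, -2.278, 0.002]
ft_force: [-0.9, 0.8, -5.4]
width: 37.1
grasp_force: 16.5
```

Request:
move_arm(
  steps=[
    [[0,0,-0.03],0,0.582],
    [[0,-0.01,-0.03],0,0.582],
    [[0,0,0],0,0.582],
  ],
)

```text
t: 9.73
ee_pos: [539.7, -4.5, 73.7]
orientation: [-2.161, -2.278, 0.002]
ft_force: [-1.1, -0.4, -6.2]
width: 37.3
grasp_force: 17.2
```

```bash
python3 look.py w5;python3 -c "
import cv2
im=cv2.imread('pics/w5.png');cv2.imwrite('pics/w5c.png',cv2.resize(im[110:310,150:410],None,fx=3,fy=3,interpolation=cv2.INTER_CUBIC))"
```

```text
[539.709  -4.494  73.702] [ 0.999  0.053 -0.002] [-2.846  0.105 -5.76 ]
lamp 0.68 [220.  212.  440.  350.7] [508.347  16.951  67.   ] ((205.23789978027344, 210.85946655273438), (439.6194763183594, 352.44256591796875), 5.580152988433838)
cover 0.96 [238.2 250.4 206.7 120.4] [517.081  -1.232  67.   ] ((236.5, 250.0), (118.0, 203.0), 90.0)
tab_pad 0.67 [328.9 267.8  14.9  66.7] [560.359  -7.694  67.   ] ((324.7288818359375, 266.86383056640625), (14.914639472961426, 66.26361083984375), 6.115502834320068)
tcp [285.854 264.698]
```

View pics/w5c.png

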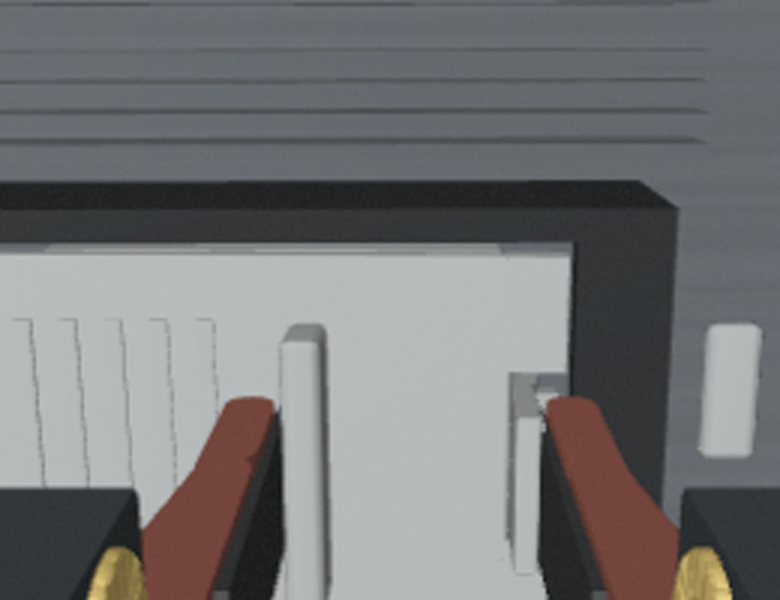

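Request:
move_arm(
  steps=[
    [[0,0,-0.04],0,0.582],
    [[0,-0.01,-0.04],0,0.582],
    [[0,-0.01,-0.04],0,0.582],
    [[0,0,0],0,0.582],
  ],
)

```text
t: 10.27
ee_pos: [539.3, -4.5, 76.7]
orientation: [-2.161, -2.278, 0.002]
ft_force: [-5.5, 0.0, -8.2]
width: 37.3
grasp_force: 19.0
```

Request:
move_arm(
  steps=[
    [[0,-0.01,-0.04],0,0.582],
    [[0,-0.01,-0.04],0,0.582],
    [[0,-0.01,-0.04],0,0.582],
    [[0,0,0],0,0.582],
  ],
)

```text
t: 10.6
ee_pos: [539.8, -4.5, 80.2]
orientation: [2.161, 2.279, 0.001]
ft_force: [-2.2, -0.1, -7.0]
width: 37.2
grasp_force: 19.7
```

```bash
python3 look.py w6;python3 -c "
import cv2
im=cv2.imread('pics/w6.png');cv2.imwrite('pics/w6c.png',cv2.resize(im[110:310,150:410],None,fx=3,fy=3,interpolation=cv2.INTER_CUBIC))"
```

```text
[539.976  -4.54   80.265] [0.999 0.053 0.001] [-3.014  0.219 -6.322]
lamp 0.79 [215.8 212.  431.5 340.7] [505.389  15.131  67.   ] ((205.5430450439453, 208.48153686523438), (430.43218994140625, 342.2851257324219), 5.095699787139893)
cover 0.61 [243.  249.7 202.7 127. ] [518.781  -3.167  67.   ] ((239.5, 248.5), (121.0, 201.0), 90.0)
tab_pad 0.77 [328.9 269.1  17.1  68.8] [561.46  -11.097  67.   ] ((324.6346130371094, 266.83233642578125), (14.278694152832031, 66.48299407958984), 7.001267433166504)
tcp [286.249 264.784]
```

View pics/w6c.png

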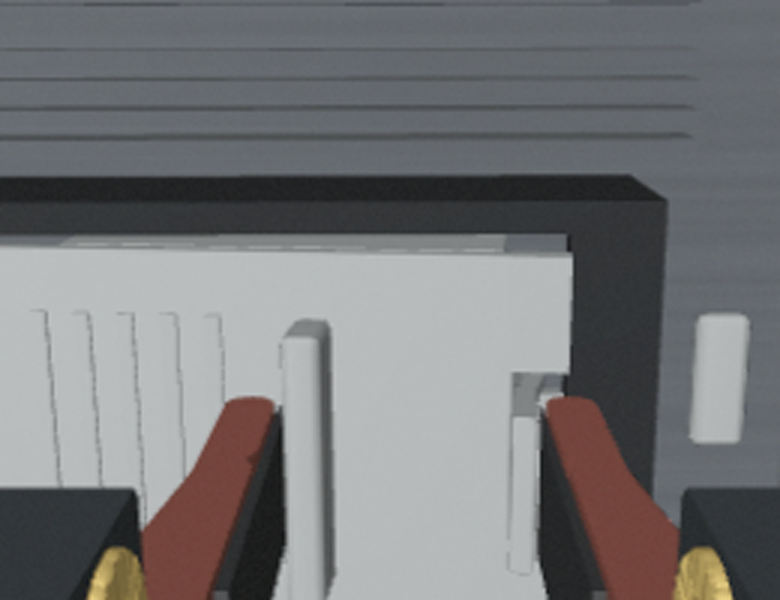

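Request:
move_arm(
  steps=[
    [[0,-0.03,-0.03],0,0.582],
    [[0,-0.02,-0.04],0,0.582],
    [[0,-0.02,-0.04],0,0.582],
    [[0,-0.02,-0.04],0,0.582],
    [[0,0,0],0,0.582],
  ],
)

```text
t: 11.22
ee_pos: [538.8, -4.7, 84.6]
orientation: [2.16, 2.278, 0.004]
ft_force: [3.2, 0.7, -3.9]
width: 37.4
grasp_force: 19.4
```

Request:
move_arm(
  steps=[
    [[0,-0.02,-0.04],0,0.582],
    [[0,-0.02,-0.04],0,0.582],
    [[0,-0.02,-0.04],0,0.582],
    [[0,-0.02,-0.04],0,0.582],
    [[0,0,0],0,0.582],
  ],
)

```text
t: 11.63
ee_pos: [536.2, -4.8, 88.3]
orientation: [2.161, 2.278, 0.002]
ft_force: [5.9, 0.9, -4.0]
width: 37.2
grasp_force: 19.0
```

Request:
move_arm(
  steps=[
    [[0,0.02,-0.04],0,0.582],
    [[0,0.01,-0.04],0,0.582],
    [[0,-0.01,-0.04],0,0.582],
    [[0,-0.01,-0.04],0,0.582],
    [[0,0,0],0,0.582],
  ],
)

```text
t: 12.05
ee_pos: [537.3, -4.8, 92.9]
orientation: [2.16, 2.277, 0.004]
ft_force: [6.4, 0.7, 1.5]
width: 36.6
grasp_force: 5.2
```

Request:
move_arm(
  steps=[
    [[0,-0.02,-0.04],0,0.582],
    [[0,-0.02,-0.04],0,0.582],
    [[0,-0.02,-0.04],0,0.582],
    [[0,-0.02,-0.04],0,0.582],
    [[0,0,0],0,0.582],
  ],
)

```text
t: 12.47
ee_pos: [536.1, -4.9, 97.4]
orientation: [2.159, 2.276, 0.006]
ft_force: [7.5, 0.7, 1.5]
width: 36.6
grasp_force: 3.8
```

```bash
python3 look.py w7;python3 -c "
import cv2
im=cv2.imread('pics/w7.png');cv2.imwrite('pics/w7c.png',cv2.resize(im[110:310,150:410],None,fx=3,fy=3,interpolation=cv2.INTER_CUBIC))"
```

```text
[536.074  -4.886  97.298] [0.999 0.053 0.006] [8.231 0.11  2.211]
lamp 0.64 [225.2 204.8 402.9 321.9] [503.628  14.462  67.   ] ((216.34841918945312, 203.00509643554688), (402.52923583984375, 320.7995300292969), 4.653351306915283)
cover 0.57 [246.3 245.7 180.3 133.2] [515.174  -7.402  67.   ] ((244.5311279296875, 244.91238403320312), (181.10244750976562, 127.8577880859375), 1.123302698135376)
tab_pad 0.82 [327.4 268.5  19.7  66.4] [559.506 -18.238  67.   ] ((322.44036865234375, 265.9678955078125), (16.191741943359375, 65.5808334350586), 9.865806579589844)
tcp [285.877 264.706]
```

View pics/w7c.png

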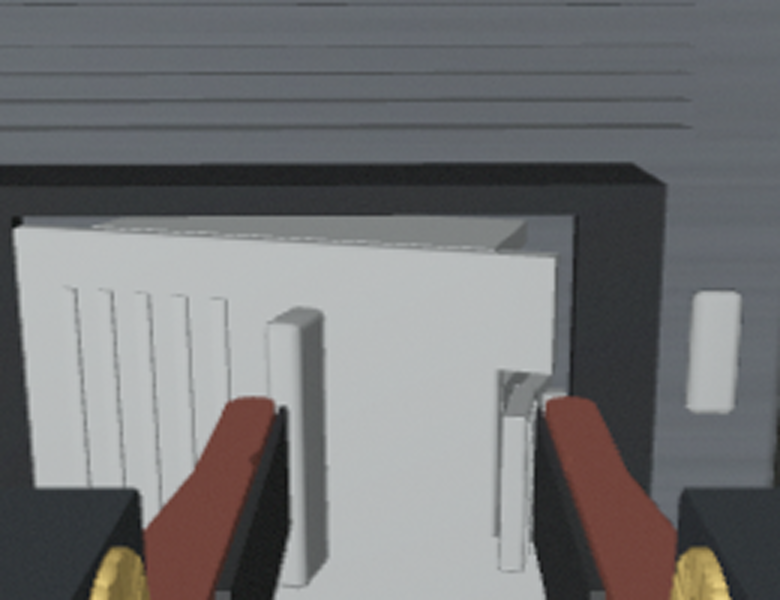

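Request:
move_arm(
  steps=[
    [[0,0.03,-0.03],0,0.595],
    [[0,0.03,-0.03],0,0.595],
    [[0,0,0],0,0.595],
  ],
)

```text
t: 12.92
ee_pos: [536.9, -4.8, 98.5]
orientation: [2.16, 2.277, 0.004]
ft_force: [6.4, 0.9, 1.7]
width: 35.9
grasp_force: 3.1
```

Request:
move_arm(
  steps=[
    [[0,0.02,0],0,0.61],
    [[0,0.02,0],0,0.62],
    [[0,0,0],0,0.62],
  ],
)

```text
t: 13.17
ee_pos: [537.9, -4.7, 98.4]
orientation: [2.16, 2.277, 0.004]
ft_force: [6.4, 1.4, 1.8]
width: 33.5
grasp_force: 3.2
```

Request:
move_arm(
  steps=[
    [[0,-0.04,0],0,0.597],
    [[0,-0.04,0],0,0.574],
    [[0,0,0],0,0.574],
  ],
)

```text
t: 13.42
ee_pos: [535.8, -4.9, 98.5]
orientation: [2.16, 2.277, 0.004]
ft_force: [5.9, 0.6, 2.0]
width: 37.1
grasp_force: 3.3
```

Request:
move_arm(
  steps=[
    [[0,-0.04,0],0,0.551],
    [[0,-0.04,0],0,0.529],
    [[0,0,0],0,0.529],
  ],
)

```text
t: 13.67
ee_pos: [533.8, -5.0, 98.5]
orientation: [2.16, 2.277, 0.004]
ft_force: [6.3, 1.3, 0.5]
width: 41.2
grasp_force: 3.3
```

Request:
move_arm(
  steps=[
    [[0,-0.04,0],0,0.506],
    [[0,-0.04,0],0,0.483],
    [[0,0,0.04],0,0.483],
    [[0,0,0.04],0,0.483],
    [[0,0,0],0,0.483],
  ],
)

```text
t: 14.08
ee_pos: [532.2, -5.1, 96.5]
orientation: [2.159, 2.277, 0.005]
ft_force: [6.9, 1.4, 2.4]
width: 45.2
grasp_force: 3.6
```

```bash
python3 look.py w8;python3 -c "
import cv2
im=cv2.imread('pics/w8.png');cv2.imwrite('pics/w8c.png',cv2.resize(im[110:310,150:410],None,fx=3,fy=3,interpolation=cv2.INTER_CUBIC))"
```

```text
[532.258  -5.057  96.52 ] [0.999 0.053 0.005] [7.196 0.606 1.636]
lamp 0.81 [233.7 205.5 405.8 323.3] [504.293  14.329  67.   ] ((221.9752960205078, 202.7595672607422), (402.8438720703125, 322.9197692871094), 5.440331935882568)
cover 0.83 [256.6 246.1 186.  133.4] [516.869  -7.234  67.   ] ((252.43202209472656, 244.45945739746094), (184.2512664794922, 127.8471908569336), 1.7623909711837769)
tab_pad 0.57 [337.1 268.1  19.   69.1] [560.742 -17.565  67.   ] ((332.96868896484375, 266.7399597167969), (15.10452651977539, 66.91007232666016), 9.637537956237793)
tcp [285.917 264.745]
```

View pics/w8c.png

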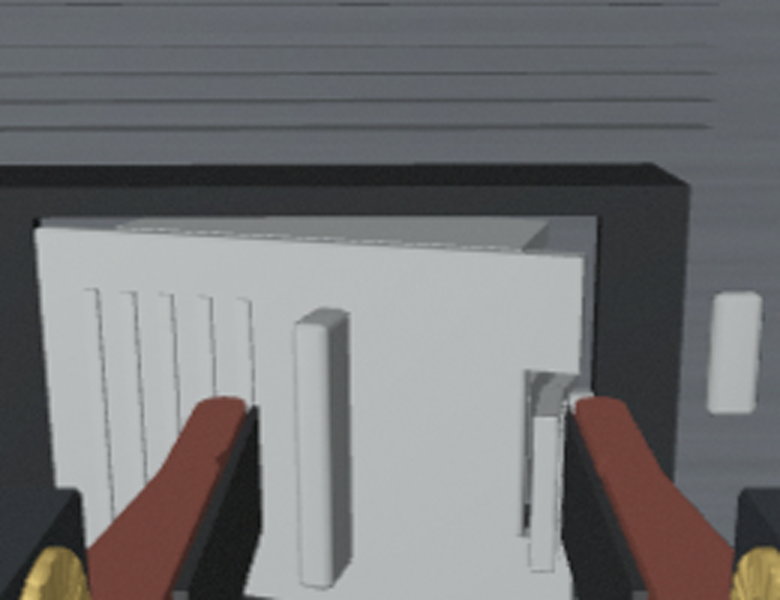

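Request:
move_arm(
  steps=[
    [[0,0,0.04],0,0.483],
    [[0,0.01,0.04],0,0.483],
    [[0,0,0.04],0,0.483],
    [[0,0,0],0,0.483],
  ],
)

```text
t: 14.62
ee_pos: [532.9, -5.1, 93.6]
orientation: [2.159, 2.276, 0.006]
ft_force: [7.0, 0.7, 2.3]
width: 45.8
grasp_force: 4.0
```

```bash
cat > slope.py <<'E'
from h import *
import sys,pickle
# slope of plate far edge seen between cols, by strongest dark->bright step per column
def f(d):
    g=cv2.GaussianBlur(cv2.cvtColor(d['image'],cv2.COLOR_RGB2GRAY),(3,3),0).astype(int)
    x=np.arange(170,325,5);y=[]
    for c in x:
        col=g[175:205,c]; y.append(175+max(i for i in range(30) if col[i]<168) if (col<168).any() else np.nan)
    p=np.polyfit(x,y,1);return p[0]
for n in sys.argv[1:]: print(n,f(pickle.load(open(n+'.pkl','rb'))))
E
python3 look.py w9|grep -v lamp; python3 slope.py w5 w6 w7 w8 w9
```

```text
[532.915  -5.055  93.633] [0.999 0.053 0.006] [8.2   0.978 1.545]
cover 0.93 [254.6 247.  188.8 128.4] [516.689  -6.723  67.   ] ((252.49996948242188, 245.49996948242188), (186.99996948242188, 126.99998474121094), -0.0)
tab_pad 0.96 [338.7 268.6  17.4  68.9] [561.797 -16.598  67.   ] ((332.9617004394531, 266.8146057128906), (16.594635009765625, 67.08171081542969), 10.124671936035156)
tcp [285.918 264.819]
w5 0.009435483870967532
w6 0.01798387096774193
w7 0.05887096774193526
w8 0.054919354838709654
w9 0.049677419354838534
```

Request:
move_arm(
  steps=[
    [[0,0.02,0.04],0,0.483],
    [[0,0.02,0.04],0,0.483],
    [[0,0,0.04],0,0.483],
    [[0,0,0.04],0,0.483],
    [[0,0,0],0,0.483],
  ],
)

```text
t: 15.23
ee_pos: [534.0, -5.0, 89.6]
orientation: [2.159, 2.276, 0.006]
ft_force: [9.3, -0.1, 2.2]
width: 45.5
grasp_force: 4.2
```

```bash
python3 look.py w10|grep -v lamp; python3 slope.py w10
```

```text
[534.064  -4.982  89.652] [0.999 0.053 0.006] [8.798 0.404 1.66 ]
cover 0.94 [253.2 248.2 195.9 128.6] [517.413  -5.915  67.   ] ((249.99996948242188, 246.49996948242188), (189.99996948242188, 124.99998474121094), -0.0)
tab_pad 0.83 [338.2 267.4  18.6  69.4] [561.94  -14.247  67.   ] ((336.1517639160156, 267.0719909667969), (16.405488967895508, 66.49525451660156), 3.5763344764709473)
tcp [285.901 264.812]
w10 0.04088709677419339
```

Request:
move_arm(
  steps=[
    [[0,0.05,0.02],0,0.483],
    [[0,0.03,0.04],0,0.483],
    [[0,0.02,0.04],0,0.483],
    [[0,0.02,0.04],0,0.483],
    [[0,0,0],0,0.483],
  ],
)

```text
t: 15.85
ee_pos: [536.1, -4.8, 85.7]
orientation: [2.16, 2.278, 0.004]
ft_force: [5.5, 0.4, 1.1]
width: 45.6
grasp_force: 3.2
```

```bash
python3 look.py w11|grep -v lamp; python3 slope.py w11
```

```text
[536.091  -4.82   85.751] [0.999 0.053 0.004] [6.168 0.073 1.089]
cover 0.64 [247.4 249.2 196.9 125.5] [516.757  -5.052  67.   ] ((246.0, 247.5), (123.0, 194.0), 90.0)
tab_pad 0.65 [336.8 265.9  17.   73.2] [562.451 -11.706  67.   ] ((334.5, 266.0), (68.0, 17.0), 90.0)
tcp [285.916 264.789]
w11 0.03145161290322582
```

Request:
move_arm(
  steps=[
    [[0,0.04,0],0,0.483],
    [[0,0.04,0],0,0.483],
    [[0,0,0],0,0.483],
  ],
)

```text
t: 16.3
ee_pos: [537.0, -4.7, 85.3]
orientation: [2.161, 2.279, 0.002]
ft_force: [4.3, -0.2, 1.1]
width: 45.6
grasp_force: 2.4
```

```bash
python3 look.py w12|grep -v lamp; python3 slope.py w12
```

```text
[536.821  -4.718  85.201] [0.999 0.053 0.001] [ 5.54  -0.02   0.935]
cover 0.98 [247.  249.2 196.7 125.8] [517.459  -4.833  67.   ] ((244.7528076171875, 246.9816131591797), (196.3785858154297, 124.29837036132812), 0.6030911803245544)
tab_pad 0.71 [335.  268.4  17.7  69.2] [562.458 -12.829  67.   ] ((334.0, 267.5), (65.0, 18.0), 90.0)
tcp [285.507 264.633]
w12 0.03266129032258054
```

Request:
move_arm(
  steps=[
    [[0,0.04,0],0,0.483],
    [[0,0.04,0],0,0.483],
    [[0,0,0],0,0.483],
  ],
)

```text
t: 16.75
ee_pos: [537.8, -4.6, 84.6]
orientation: [-2.161, -2.279, 0.001]
ft_force: [4.0, -0.0, 0.9]
width: 45.5
grasp_force: 1.7
```

Request:
move_arm(
  steps=[
    [[0,0.02,0],0,0.475],
    [[0,0.02,0],0,0.46],
    [[0,0,0],0,0.46],
  ],
)

```text
t: 17.0
ee_pos: [538.0, -4.6, 84.2]
orientation: [-2.161, -2.278, 0.003]
ft_force: [0.1, 0.2, -0.2]
width: 47.5
grasp_force: 0.2
```

```bash
python3 look.py w13|grep -v lamp; python3 slope.py w13
```

```text
[538.024  -4.549  84.239] [ 0.999  0.053 -0.002] [ 0.373 -0.149 -0.669]
cover 0.57 [247.4 248.7 197.5 126.2] [518.669  -4.029  67.   ] ((245.0, 248.0), (124.0, 198.0), 90.0)
tab_pad 0.86 [334.1 264.8  22.6  68.9] [562.575 -10.266  67.   ] ((331.9124450683594, 265.3507080078125), (21.560300827026367, 65.06487274169922), 3.301866054534912)
tcp [285.961 264.743]
w13 0.029435483870967366
```

Request:
move_arm(
  steps=[
    [[0,0,0],0,0.42],
    [[0,0,-0.2],0,0.42],
    [[0,0,-0.6],0,0.42],
    [[0,-0.3,0],0,0.6],
    [[0,-0.32,0],0,0.773],
    [[0,0,0],0,0.773],
    [[0,0,0],0,0.773],
    [[0,0,0],0,0.773],
  ],
)

```text
t: 17.87
ee_pos: [523.3, -5.4, 104.3]
orientation: [-2.162, -2.279, 0.001]
ft_force: [-0.2, -0.3, -1.2]
width: 21.9
grasp_force: 0.0
```

```bash
python3 look.py w14|grep -v lamp; python3 slope.py w14
python3 - <<'E'
from h import *
import pickle
d=pickle.load(open('w14.pkl','rb'));g=cv2.cvtColor(d['image'],cv2.COLOR_RGB2GRAY)
for r in (216,222,228,236): print(r,g[r,210:350].tolist())
E
```

```text
[523.573  -5.382 104.39 ] [ 0.999  0.053 -0.   ] [ 0.134  0.77  -0.82 ]
cover 0.59 [278.  238.8 185.6 119.2] [518.917  -5.509  67.   ] ((278.0, 237.5), (115.0, 184.0), 90.0)
tab_pad 0.89 [360.4 246.1  23.9  59.3] [564.712  -7.341  67.   ] ((358.5, 245.5), (53.0, 23.0), 90.0)
tcp [286.438 264.764]
w14 -0.05153225806451632
216 [183, 162, 192, 192, 193, 192, 192, 192, 192, 191, 191, 191, 191, 183, 162, 192, 192, 192, 192, 192, 191, 191, 191, 190, 190, 185, 175, 192, 192, 193, 192, 191, 192, 192, 191, 190, 190, 190, 181, 161, 192, 192, 192, 191, 191, 191, 191, 190, 189, 190, 191, 185, 176, 191, 192, 191, 191, 192, 191, 191, 192, 191, 191, 192, 192, 191, 191, 191, 190, 191, 186, 170, 184, 191, 192, 191, 189, 190, 190, 186, 171, 149, 109, 109, 160, 191, 191, 191, 191, 191, 191, 191, 190, 191, 191, 191, 191, 191, 191, 192, 191, 190, 191, 190, 191, 191, 190, 190, 191, 189, 190, 190, 191, 190, 190, 190, 190, 191, 190, 191, 190, 190, 190, 190, 189, 189, 191, 190, 189, 190, 190, 190, 190, 190, 190, 190, 190, 189, 189, 190]
222 [186, 171, 176, 192, 192, 192, 192, 192, 191, 192, 190, 192, 191, 18
[... 1342 characters left out ...]
[191, 182, 161, 192, 191, 192, 191, 190, 190, 191, 191, 191, 191, 191, 185, 177, 192, 191, 191, 191, 190, 191, 191, 191, 191, 191, 185, 175, 191, 192, 190, 191, 192, 192, 191, 191, 190, 191, 191, 185, 177, 191, 191, 191, 191, 191, 192, 190, 190, 189, 188, 185, 176, 191, 191, 191, 192, 191, 191, 190, 191, 190, 192, 191, 191, 192, 192, 191, 192, 191, 185, 169, 182, 190, 191, 191, 189, 189, 188, 185, 171, 152, 103, 109, 159, 190, 190, 189, 190, 191, 190, 190, 190, 191, 190, 190, 190, 190, 190, 191, 190, 191, 190, 190, 190, 191, 190, 190, 190, 190, 190, 190, 191, 191, 191, 190, 190, 190, 190, 190, 190, 190, 191, 190, 190, 190, 191, 190, 190, 190, 191, 190, 189, 190, 189, 185, 157, 124, 134, 134]
```

```bash
cat > tilt.py <<'E'
from h import *
import sys,pickle
yaw=0.053;c,s=np.cos(yaw),np.sin(yaw)
piv=np.array([468.,-8.3,63.]);ex=np.array([c,s,0]);ey=np.array([-s,c,0])
def P(th,p):
    r=np.array(p)-[-46.5,0,27];x=r[0]*np.cos(th)-r[2]*np.sin(th);z=r[0]*np.sin(th)+r[2]*np.cos(th)
    return piv+ex*x+ey*r[1]+[0,0,z]
for n in sys.argv[1:]:
    d=pickle.load(open(n+'.pkl','rb'));g=cv2.cvtColor(d['image'],cv2.COLOR_RGB2GRAY).astype(int)
    print(n,'plate grey',g[215,300])
    for th in (0,.1,.2,.3,.38): print(th,'far edge', [proj(d,P(th,(x,32,31))).round(1).tolist() for x in (0,25,45)],'ridge',[proj(d,P(th,(x,0,43))).round(1)[0] for x in (8,14)],'pad',proj(d,P(th,(52.5,0,45))).round(1).tolist())
    for x in (0,25,45):
        u=int(proj(d,P(.15,(x,32,31)))[0]); col=g[140:210,u]; print('col',u,[(140+i,int(col[i])) for i in range(69) if abs(col[i+1]-col[i])>12])
E
python3 tilt.py w12 w14
```

```text
w12 plate grey 183
0 far edge [[239.0, 188.1], [290.8, 188.0], [332.3, 188.0]] ridge [np.float64(255.0), np.float64(267.7)] pad [350.0, 261.0]
0.1 far edge [[236.4, 189.9], [289.4, 190.9], [332.8, 191.7]] ridge [np.float64(250.0), np.float64(262.9)] pad [348.4, 269.2]
0.2 far edge [[232.8, 191.7], [286.3, 193.9], [331.3, 195.6]] ridge [np.float64(243.5), np.float64(256.5)] pad [344.3, 278.2]
0.3 far edge [[228.0, 193.6], [281.3, 197.0], [327.3, 199.9]] ridge [np.float64(235.6), np.float64(248.5)] pad [337.1, 287.8]
0.38 far edge [[223.4, 195.2], [275.8, 199.6], [322.3, 203.6]] ridge [np.float64(228.2), np.float64(240.7)] pad [329.0, 296.0]
col 234 [(144, 92), (145, 79), (152, 106), (153, 93), (155, 85), (166, 104), (167, 60), (175, 39), (185, 53), (186, 108), (189, 129), (191, 142), (192, 166)]
col 288 [(143, 101), (145, 76), (166, 103), (167, 59), (185, 52), (186, 109), (191, 128), (193, 135)]
col 332 [(143, 101), (145, 85), (152, 101), (155, 88), (166, 101), (185, 51), (193, 109), (194, 127), (195, 152)]
w14 plate grey 191
0 far edge [[269.2, 181.6], [316.3, 181.5], [354.0, 181.5]]
[... 219 characters left out ...]
, [314.0, 186.3], [355.0, 187.8]] ridge [np.float64(275.5), np.float64(287.4)] pad [367.6, 261.4]
0.3 far edge [[261.4, 186.1], [310.5, 188.9], [352.6, 191.2]] ridge [np.float64(269.2), np.float64(281.0)] pad [362.4, 269.0]
0.38 far edge [[257.8, 187.4], [306.4, 191.0], [349.1, 194.1]] ridge [np.float64(263.2), np.float64(274.9)] pad [356.2, 275.5]
col 266 [(141, 109), (143, 91), (150, 104), (151, 83), (162, 110), (163, 80), (169, 36), (179, 57), (181, 134), (183, 138)]
col 315 [(141, 108), (149, 109), (162, 108), (163, 63), (169, 37), (179, 56), (182, 134), (184, 150)]
col 355 [(141, 105), (151, 85), (162, 109), (163, 60), (169, 38), (178, 56), (179, 69), (183, 105), (184, 128), (185, 163)]
```

Request:
move_arm(
  steps=[
    [[0,0,0.5],0,0.773],
    [[0,0,0.4],0,0.773],
    [[0,0,0.12],0,0.773],
    [[0,0,0],0,0.83],
    [[0,0,0],0,0.86],
    [[0,0,0],0,0.88],
    [[0,0,0],0,0.88],
    [[0,0,0],0,0.88],
  ],
)

```text
t: 18.73
ee_pos: [524.0, -5.4, 79.6]
orientation: [2.162, 2.279, 0.001]
ft_force: [-0.0, -0.1, 0.2]
width: 10.4
grasp_force: 0.0
```

Request:
move_arm(
  steps=[
    [[0,0,0],0,0.9],
    [[0,0,0],0,0.9],
    [[0,0,0],0,0.9],
  ],
)

```text
t: 18.98
ee_pos: [523.8, -5.4, 79.3]
orientation: [2.162, 2.279, 0.0]
ft_force: [-0.9, 0.3, -0.7]
width: 9.1
grasp_force: 0.0
```

Request:
move_arm(
  steps=[
    [[0,0,0],0,0.91],
    [[0,0,0],0,0.91],
    [[0,0,0],0,0.91],
  ],
)

```text
t: 19.23
ee_pos: [523.6, -5.4, 79.2]
orientation: [-2.162, -2.279, 0.0]
ft_force: [-0.5, -1.0, -0.0]
width: 7.7
grasp_force: 0.0
```

Request:
move_arm(
  steps=[
    [[0,0,0],0,0.92],
    [[0,0,0],0,0.92],
    [[0,0,0],0,0.92],
  ],
)

```text
t: 19.48
ee_pos: [523.6, -5.4, 79.2]
orientation: [-2.162, -2.279, 0.0]
ft_force: [0.1, -0.4, 0.2]
width: 7.1
grasp_force: 0.0
```

Request:
move_arm(
  steps=[
    [[0,0,0],0,0.93],
    [[0,0,0],0,0.935],
    [[0,0,0],0,0.935],
  ],
)

```text
t: 19.73
ee_pos: [523.5, -5.4, 79.1]
orientation: [-2.162, -2.279, 0.0]
ft_force: [-0.6, 0.7, 0.2]
width: 5.8
grasp_force: 9.6
```

Request:
move_arm(
  steps=[
    [[0,-0.01,-0.04],0,0.935],
    [[0,-0.01,-0.04],0,0.935],
    [[0,-0.02,-0.04],0,0.935],
    [[0,0,0],0,0.935],
  ],
)

```text
t: 20.07
ee_pos: [522.7, -5.5, 82.3]
orientation: [2.162, 2.279, 0.0]
ft_force: [0.2, 0.5, -1.1]
width: 5.9
grasp_force: 9.8
```

Request:
move_arm(
  steps=[
    [[0,-0.02,-0.04],0,0.935],
    [[0,-0.01,-0.04],0,0.935],
    [[0,-0.02,-0.04],0,0.935],
    [[0,0,0],0,0.935],
  ],
)

```text
t: 20.4
ee_pos: [521.4, -5.5, 85.3]
orientation: [-2.162, -2.279, -0.0]
ft_force: [-0.8, 0.2, -2.6]
width: 6.0
grasp_force: 12.1
```

```bash
python3 look.py w15|head -1; python3 tilt.py w15
```

```text
[521.403  -5.508  85.227] [0.999 0.053 0.   ] [ 0.743 -0.251 -2.669]
w15 plate grey 194
0 far edge [[271.4, 188.2], [323.3, 188.1], [364.8, 188.1]] ridge [np.float64(288.1), np.float64(300.8)] pad [383.5, 261.2]
0.1 far edge [[269.7, 190.0], [323.1, 191.0], [366.9, 191.8]] ridge [np.float64(284.1), np.float64(297.1)] pad [383.8, 269.4]
0.2 far edge [[266.9, 191.8], [321.3, 194.0], [367.2, 195.7]] ridge [np.float64(278.6), np.float64(291.9)] pad [381.7, 278.3]
0.3 far edge [[263.0, 193.7], [317.7, 197.1], [365.1, 200.1]] ridge [np.float64(271.7), np.float64(284.9)] pad [376.8, 288.0]
0.38 far edge [[259.0, 195.3], [313.4, 199.7], [361.7, 203.7]] ridge [np.float64(265.1), np.float64(278.2)] pad [370.4, 296.1]
col 268 [(145, 88), (153, 107), (155, 91), (166, 112), (167, 77), (175, 42), (185, 57), (186, 98), (190, 136), (191, 166), (192, 140)]
col 322 [(143, 110), (144, 97), (145, 83), (155, 90), (166, 110), (167, 64), (185, 57), (186, 117), (192, 138), (193, 162), (194, 149)]
col 367 [(143, 106), (145, 84), (153, 98), (155, 95), (166, 110), (167, 64), (185, 56), (186, 92), (194, 115), (195, 134), (196, 164)]
```

Request:
move_arm(
  steps=[
    [[0,-0.02,-0.04],0,0.935],
    [[0,-0.02,-0.04],0,0.935],
    [[0,-0.02,-0.04],0,0.935],
    [[0,-0.02,-0.04],0,0.935],
    [[0,0,0],0,0.935],
  ],
)

```text
t: 21.02
ee_pos: [519.5, -5.6, 89.4]
orientation: [2.162, 2.279, 0.0]
ft_force: [1.0, 0.5, -3.2]
width: 6.2
grasp_force: 14.4
```

Request:
move_arm(
  steps=[
    [[0,-0.02,-0.04],0,0.935],
    [[0,-0.03,-0.04],0,0.935],
    [[0,-0.02,-0.04],0,0.935],
    [[0,-0.02,-0.04],0,0.935],
    [[0,0,0],0,0.935],
  ],
)

```text
t: 21.43
ee_pos: [517.2, -5.7, 93.4]
orientation: [2.162, 2.279, 0.0]
ft_force: [0.7, 0.6, -2.5]
width: 6.0
grasp_force: 16.3
```

```bash
python3 look.py w16|head -1; python3 tilt.py w16
```

```text
[517.21   -5.734  93.298] [0.999 0.053 0.   ] [ 1.184  0.459 -3.203]
w16 plate grey 196
0 far edge [[280.4, 185.2], [330.1, 185.2], [369.9, 185.2]] ridge [np.float64(296.6), np.float64(308.7)] pad [388.0, 255.0]
0.1 far edge [[279.0, 186.9], [330.2, 187.8], [372.2, 188.5]] ridge [np.float64(293.0), np.float64(305.5)] pad [388.5, 262.5]
0.2 far edge [[276.5, 188.6], [328.8, 190.5], [372.7, 192.2]] ridge [np.float64(288.0), np.float64(300.7)] pad [386.8, 270.7]
0.3 far edge [[273.0, 190.3], [325.7, 193.4], [371.1, 196.1]] ridge [np.float64(281.7), np.float64(294.4)] pad [382.4, 279.4]
0.38 far edge [[269.4, 191.7], [321.8, 195.8], [368.0, 199.4]] ridge [np.float64(275.6), np.float64(288.1)] pad [376.6, 286.8]
col 277 [(143, 100), (144, 86), (151, 113), (153, 85), (164, 113), (165, 95), (172, 39), (182, 59), (183, 97), (190, 137), (192, 152)]
col 329 [(142, 111), (144, 86), (151, 110), (153, 85), (164, 112), (165, 80), (172, 39), (182, 58), (183, 83), (193, 137), (195, 142)]
col 372 [(142, 108), (144, 90), (151, 108), (153, 86), (164, 109), (165, 62), (172, 39), (182, 57), (183, 92), (196, 111), (198, 137)]
```

Request:
move_arm(
  steps=[
    [[0,0.04,0.08],0,0.935],
    [[0,0.04,0.08],0,0.935],
    [[0,0.04,0.08],0,0.935],
    [[0,0.03,0.08],0,0.935],
    [[0,0.03,0.08],0,0.935],
    [[0,0.03,0.08],0,0.935],
    [[0,0,0],0,0.935],
  ],
)

```text
t: 22.22
ee_pos: [523.6, -5.4, 81.3]
orientation: [2.161, 2.278, 0.002]
ft_force: [2.3, 0.6, 2.2]
width: 6.0
grasp_force: 11.2
```

Request:
move_arm(
  steps=[
    [[0,0.02,0.04],0,0.935],
    [[0,0.02,0.03],0,0.935],
    [[0,0,0],0,0.92],
    [[0,0,0],0,0.88],
    [[0,0,0],0,0.88],
  ],
)

```text
t: 22.63
ee_pos: [522.6, -5.4, 79.1]
orientation: [-2.161, -2.279, 0.002]
ft_force: [-0.5, 0.2, -0.5]
width: 10.5
grasp_force: 0.0
```

```bash
python3 look.py w17|head -1; python3 tilt.py w17
```

```text
[522.724  -5.385  79.156] [ 0.999  0.053 -0.001] [0.646 0.367 0.128]
w17 plate grey 194
0 far edge [[268.3, 190.7], [321.9, 190.7], [364.8, 190.7]] ridge [np.float64(285.4), np.float64(298.5)] pad [384.1, 266.4]
0.1 far edge [[266.4, 192.6], [321.6, 193.7], [367.0, 194.6]] ridge [np.float64(281.1), np.float64(294.6)] pad [384.4, 275.2]
0.2 far edge [[263.4, 194.6], [319.7, 196.9], [367.2, 198.9]] ridge [np.float64(275.3), np.float64(289.1)] pad [382.2, 284.8]
0.3 far edge [[259.2, 196.6], [315.8, 200.3], [365.0, 203.5]] ridge [np.float64(268.0), np.float64(281.7)] pad [377.1, 295.3]
0.38 far edge [[255.0, 198.3], [311.3, 203.2], [361.4, 207.5]] ridge [np.float64(261.1), np.float64(274.6)] pad [370.5, 304.2]
col 265 [(145, 101), (146, 85), (154, 106), (156, 85), (168, 112), (177, 36), (188, 58), (190, 137), (192, 149), (193, 175)]
col 320 [(144, 109), (146, 86), (154, 105), (156, 85), (167, 113), (168, 95), (177, 41), (187, 58), (188, 78), (192, 137), (194, 163)]
col 367 [(144, 108), (146, 86), (156, 87), (167, 110), (168, 95), (177, 42), (187, 56), (188, 69), (193, 112), (194, 137), (195, 151)]
```

Request:
move_arm(
  steps=[
    [[0,0.02,0.06],0,0.88],
    [[0,0,0.06],0,0.88],
    [[0,0,0],0,0.88],
    [[0,0,0],0,0.88],
  ],
)

```text
t: 23.17
ee_pos: [523.8, -5.3, 76.3]
orientation: [-2.162, -2.279, 0.0]
ft_force: [-0.3, -0.5, -0.2]
width: 10.6
grasp_force: 0.0
```

Request:
move_arm(
  steps=[
    [[0,0,0],0,0.905],
    [[0,0,0],0,0.915],
    [[0,0,0],0,0.925],
    [[0,0,0],0,0.93],
    [[0,0,0],0,0.93],
  ],
)

```text
t: 23.58
ee_pos: [523.8, -5.4, 76.4]
orientation: [-2.162, -2.279, 0.0]
ft_force: [-1.0, 0.3, 0.2]
width: 6.2
grasp_force: 7.4
```

Request:
move_arm(
  steps=[
    [[0,-0.01,-0.05],0,0.935],
    [[0,-0.015,-0.05],0,0.935],
    [[0,-0.02,-0.05],0,0.935],
    [[0,-0.02,-0.05],0,0.935],
    [[0,-0.02,-0.05],0,0.935],
    [[0,0,0],0,0.935],
  ],
)

```text
t: 24.08
ee_pos: [521.9, -5.5, 82.8]
orientation: [2.162, 2.279, 0.0]
ft_force: [1.9, 0.1, -5.2]
width: 6.1
grasp_force: 21.2
```

Request:
move_arm(
  steps=[
    [[0,-0.02,-0.05],0,0.935],
    [[0,-0.025,-0.05],0,0.935],
    [[0,-0.025,-0.05],0,0.935],
    [[0,-0.025,-0.05],0,0.935],
    [[0,-0.025,-0.05],0,0.935],
    [[0,0,0],0,0.935],
  ],
)

```text
t: 24.58
ee_pos: [519.0, -5.6, 89.2]
orientation: [2.162, 2.279, 0.001]
ft_force: [1.5, 1.1, -5.2]
width: 6.2
grasp_force: 29.5
```

Request:
move_arm(
  steps=[
    [[0,-0.025,-0.05],0,0.935],
    [[0,-0.025,-0.05],0,0.935],
    [[0,-0.025,-0.05],0,0.935],
    [[0,-0.025,-0.04],0,0.935],
    [[0,0,0],0,0.935],
  ],
)

```text
t: 25.0
ee_pos: [516.4, -5.8, 93.9]
orientation: [2.162, 2.279, 0.0]
ft_force: [2.1, -0.8, -4.1]
width: 6.4
grasp_force: 32.1
```

```bash
python3 look.py w18|head -1; python3 tilt.py w18
```

```text
[516.41   -5.784  93.831] [0.999 0.053 0.   ] [ 3.193  0.142 -5.118]
w18 plate grey 197
0 far edge [[282.0, 185.0], [331.6, 185.0], [371.3, 185.0]] ridge [np.float64(298.2), np.float64(310.3)] pad [389.3, 254.6]
0.1 far edge [[280.6, 186.7], [331.8, 187.6], [373.7, 188.3]] ridge [np.float64(294.6), np.float64(307.1)] pad [390.0, 262.1]
0.2 far edge [[278.2, 188.4], [330.4, 190.3], [374.2, 191.9]] ridge [np.float64(289.7), np.float64(302.4)] pad [388.3, 270.2]
0.3 far edge [[274.8, 190.1], [327.3, 193.2], [372.7, 195.8]] ridge [np.float64(283.4), np.float64(296.2)] pad [384.0, 278.8]
0.38 far edge [[271.2, 191.5], [323.6, 195.5], [369.7, 199.1]] ridge [np.float64(277.4), np.float64(290.0)] pad [378.4, 286.1]
col 279 [(143, 100), (144, 87), (151, 115), (153, 85), (164, 114), (165, 80), (172, 38), (182, 58), (183, 98), (191, 137), (193, 153)]
col 331 [(142, 109), (144, 91), (151, 111), (153, 86), (164, 111), (165, 64), (172, 41), (182, 58), (183, 94), (184, 107), (195, 137), (197, 152)]
col 374 [(142, 108), (144, 92), (151, 108), (153, 85), (164, 111), (165, 64), (172, 41), (182, 53), (198, 106), (200, 136), (201, 178)]
```

Request:
move_arm(
  steps=[
    [[0,0.01,-0.04],0,0.93],
    [[0,0.05,-0.04],0,0.926],
    [[0,0.05,-0.02],0,0.926],
    [[0,0,0],0,0.926],
  ],
)

```text
t: 25.53
ee_pos: [518.6, -5.6, 96.0]
orientation: [-2.161, -2.279, 0.001]
ft_force: [-0.3, -0.1, -3.9]
width: 7.1
grasp_force: 20.8
```

Drawing proceeds without resistance.

Request:
move_arm(
  steps=[
    [[0,0.06,-0.025],0,0.926],
    [[0,0.06,-0.025],0,0.926],
    [[0,0,0],0,0.926],
  ],
)

```text
t: 25.78
ee_pos: [522.4, -5.5, 97.6]
orientation: [2.162, 2.279, 0.0]
ft_force: [-0.4, -0.5, -3.1]
width: 6.9
grasp_force: 20.7
```

Request:
move_arm(
  steps=[
    [[0,0.06,-0.03],0,0.926],
    [[0,0.06,-0.03],0,0.926],
    [[0,0,0],0,0.926],
  ],
)

```text
t: 26.03
ee_pos: [526.1, -5.3, 99.6]
orientation: [2.161, 2.279, 0.002]
ft_force: [0.0, -0.2, 0.2]
width: 6.9
grasp_force: 0.0
```

```bash
python3 look.py w19; python3 tilt.py w19
python3 - <<'E'
from h import *
import pickle
d=pickle.load(open('w19.pkl','rb'));g=cv2.cvtColor(d['image'],cv2.COLOR_RGB2GRAY)
for r in (205,222,236): print(r,g[r,120:420:3].tolist())
print('col',g[160:300:2,282].tolist(), g[160:300:2,330].tolist())
print(cams.boxes_of('wrist','lamp')[:2],cams.boxes_of('wrist','cover')[:2])
E
```

```text
[525.815  -5.329  99.458] [0.999 0.053 0.001] [-0.318  0.411 -0.237]
lamp 0.63 [243.8 205.  399.8 319.8] [502.932  13.867  67.   ] ((238.14796447753906, 203.77711486816406), (397.6613464355469, 318.3890686035156), 3.048374652862549)
cover 0.86 [268.6 243.1 216.9 126.8] [516.83   -6.541  67.   ] ((266.0, 242.0), (124.0, 214.0), 90.0)
tab_pad 0.81 [361.4 247.1  28.   50. ] [567.088  -6.199  67.   ] ((358.9353942871094, 247.66307067871094), (27.34671974182129, 48.924556732177734), 3.1798300743103027)
tcp [285.289 264.657]
w19 plate grey 187
0 far edge [[263.3, 183.0], [311.5, 183.0], [350.1, 182.9]] ridge [np.float64(278.7), np.float64(290.5)] pad [367.0, 250.5]
0.1 far edge [[261.5, 184.5], [311.0, 185.4], [351.4, 186.1]] ridge [np.float64(274.7), np.float64(286.8)] pad [366.5, 257.5]
0.2 far edge [[258.8, 186.1], [308.9, 187.9], [350.9, 189.5]] ridge [np.float64(269.4), np.float64(281.6)] pad [363.6, 265.1]
0.3 far edge [[255.0, 187.8], [305.1, 190.6], [348.3, 193.1]] ridge [np.float64(262.8), np.float64(274.9)] pad [358.2, 273.2]
0.38 far edge [[251.2, 189.1], [300.8, 192.9], [344.4,
[... 1992 characters left out ...]
87, 187, 187, 187, 187, 187, 187, 186, 161, 135, 136, 188, 188, 187, 187, 187, 187, 188, 188, 188, 187, 187, 187, 188, 187, 187, 188, 187, 186, 187, 186, 186, 186, 185, 186, 185, 186, 186, 185, 186, 185, 186, 185, 185, 185, 186, 186, 185, 185, 185, 185, 185, 163, 183] [108, 108, 49, 35, 38, 36, 57, 56, 55, 54, 57, 132, 133, 148, 186, 187, 188, 186, 187, 187, 187, 187, 187, 186, 187, 186, 187, 187, 186, 186, 187, 186, 186, 185, 186, 186, 186, 187, 187, 187, 187, 187, 186, 186, 186, 186, 186, 187, 186, 186, 186, 186, 186, 186, 185, 186, 134, 56, 54, 54, 54, 56, 55, 55, 57, 58, 55, 54, 54, 55]
[{'rect': [244.4, 205.6, 398.8, 315.4], 'p': 0.89}] [{'rect': [269.1, 242.6, 211.8, 127.3], 'p': 0.6}]
```

Request:
move_arm(
  steps=[
    [[0,0,0],0,0.8],
    [[0,0,0],0,0.8],
    [[0,0,0.3],0,0.8],
    [[0,0,0.3],0,0.8],
    [[0,0,0.16],0,0.8],
    [[0,0,0],0,0.87],
    [[0,0,0],0,0.87],
  ],
)

```text
t: 26.92
ee_pos: [524.6, -5.3, 79.3]
orientation: [-2.161, -2.279, 0.001]
ft_force: [-0.4, -0.2, -0.1]
width: 11.4
grasp_force: 0.0
```

Request:
move_arm(
  steps=[
    [[0,0,0],0,0.9],
    [[0,0,0],0,0.91],
    [[0,0,0],0,0.92],
    [[0,0,0],0,0.92],
  ],
)

```text
t: 27.25
ee_pos: [525.2, -5.3, 80.2]
orientation: [2.162, 2.279, 0.001]
ft_force: [0.4, 0.2, -0.3]
width: 6.9
grasp_force: 0.0
```

Request:
move_arm(
  steps=[
    [[0,0,0],0,0.93],
    [[0,0,0],0,0.94],
    [[0,0,0],0,0.96],
    [[0,0,0],0,1],
    [[0,0,0],0,1],
  ],
)

```text
t: 27.67
ee_pos: [525.3, -5.3, 80.1]
orientation: [2.162, 2.279, 0.001]
ft_force: [0.1, -0.1, 1.7]
width: 5.8
grasp_force: 30.0
```

Request:
move_arm(
  steps=[
    [[0,0,-0.05],0,1],
    [[0,0,-0.05],0,1],
    [[0,0,-0.05],0,1],
    [[0,0,0],0,1],
  ],
)

```text
t: 28.0
ee_pos: [525.0, -5.3, 83.8]
orientation: [-2.162, -2.279, 0.0]
ft_force: [-0.4, -0.4, -1.7]
width: 5.2
grasp_force: 30.0
```

Request:
move_arm(
  steps=[
    [[0,0,-0.1],0,1],
    [[0,0,-0.1],0,1],
    [[0,0,-0.2],0,1],
    [[0,0,-0.2],0,1],
    [[0,0,0],0,1],
    [[0,0,0],0,1],
    [[0,0,0],0,1],
  ],
)

```text
t: 28.58
ee_pos: [525.1, -5.3, 98.8]
orientation: [2.162, 2.279, 0.0]
ft_force: [-0.1, 0.3, -2.0]
width: 5.6
grasp_force: 30.0
```

```bash
python3 look.py w20
python3 - <<'E'
from h import *
import pickle
for n in('w19','w20'):
    d=pickle.load(open(n+'.pkl','rb'));g=cv2.cvtColor(d['image'],cv2.COLOR_RGB2GRAY).astype(int)
    for u in (240,270,300,330,350):print(n,u,[(150+i,int(g[150+i,u])) for i in range(80) if abs(g[151+i,u]-g[150+i,u])>12][-6:])
    print([(120+i,int(g[212,120+i])) for i in range(300) if abs(g[212,121+i]-g[212,120+i])>20])
E
```

```text
[524.986  -5.317  98.65 ] [ 0.999  0.053 -0.   ] [ 0.201  0.032 -1.11 ]
cover 0.76 [266.3 247.9 239.4 130.8] [514.686  -9.054  67.   ] ((266.0, 246.5), (127.0, 236.0), 90.0)
tab_pad 0.65 [371.1 254.4  32.4  38.6] [571.535  -9.789  67.   ] ((368.5, 253.0), (38.0, 31.0), 90.0)
tcp [285.657 264.643]
w19 240 [(181, 96), (185, 134), (186, 162), (187, 141), (206, 187), (207, 164)]
w19 270 [(164, 61), (180, 55), (181, 95), (185, 134), (186, 162), (187, 141)]
w19 300 [(163, 107), (180, 57), (181, 113), (185, 133), (186, 161), (187, 141)]
w19 330 [(164, 49), (170, 36), (180, 57), (181, 114), (185, 134), (187, 141)]
w19 350 [(170, 36), (180, 54), (181, 89), (186, 114), (187, 133), (222, 186)]
[(139, 99), (158, 58), (159, 121), (200, 178), (201, 157), (279, 178), (290, 116), (291, 139), (362, 175), (363, 117), (387, 61), (396, 120), (411, 174), (412, 147)]
w20 240 [(181, 66), (183, 115), (192, 132), (194, 141), (195, 159), (220, 186)]
w20 270 [(164, 77), (171, 40), (181, 68), (183, 113), (194, 141), (195, 159)]
w20 300 [(164, 76), (171, 38), (181, 67), (183, 107), (193, 133), (195, 157)]
w20 330 [(164, 60), (180, 55), (181, 79), (183, 103), (193, 133), (195, 155)]
w20 350 [(164, 57), (180, 55), (181, 77), (193, 108), (194, 129), (195, 154)]
[(140, 104), (141, 78), (146, 55), (147, 121), (372, 171), (373, 87), (390, 72), (398, 114), (413, 176), (414, 152)]
```

Request:
move_arm(
  steps=[
    [[0,0,-0.8],0,1],
    [[0,0,-0.8],0,1],
    [[0,0,-0.8],0,1],
    [[0,0,-0.8],0,1],
    [[0,0,0],0,1],
  ],
)

```text
t: 29.2
ee_pos: [527.3, -5.3, 182.0]
orientation: [2.159, 2.276, 0.006]
ft_force: [0.8, 0.1, -1.6]
width: 5.7
grasp_force: 30.0
```

Run:
```python
from h import *
np.set_printoptions(precision=1,suppress=True)
print(ctrl.get_obs()['ft_force'],ctrl.get_obs()['width'])
for c in('top','side'):
    d=cam(c)
    for b in cams.cut_out(c,'tray')[:2]:
        m=b['pixels'];q=cv2.boxPoints(cv2.minAreaRect(np.argwhere(m)[:,::-1].astype(np.float32)))
        a=np.argwhere(m)[:,::-1]; pts=np.array([at_z(d,u,v,22)[:2] for u,v in a],np.float32)
        print(c,round(b['p'],2),cv2.minAreaRect(pts),pts.mean(0))
```

```text
[ 0.8  0.1 -1.6] 5.709961007994565
top 0.72 ((426.84637451171875, -311.40985107421875), (134.8318634033203, 182.74063110351562), 80.14671325683594) [ 425.4 -311.8]
top 0.34 ((492.31732177734375, -37.05476379394531), (237.58663940429688, 171.4675750732422), 18.53162384033203) [489.4 -73.8]
side 0.83 ((422.5055847167969, -305.044921875), (149.31668090820312, 179.0729217529297), 80.29561614990234) [ 401.2 -307.9]
```

Request:
move_arm(
  steps=[
    [[-0.3,-0.11,0],0,1],
    [[-0.6,-0.21,0],0,1],
    [[-0.7,-0.25,0],0,1],
    [[-0.7,-0.25,0],0,1],
    [[-0.7,-0.25,0],0,1],
    [[-0.7,-0.25,0],0,1],
    [[-0.7,-0.25,0],0,1],
    [[-0.7,-0.25,0],0,1],
    [[-0.7,-0.25,0],0,1],
    [[-0.7,-0.25,0],0,1],
    [[-0.7,-0.25,0],0,1],
    [[-0.7,-0.25,0],0,1],
    [[-0.7,-0.25,0],0,1],
    [[-0.7,-0.25,0],0,1],
    [[-0.7,-0.25,0],0,1],
    [[-0.7,-0.25,0],0,1],
    [[-0.7,-0.25,0],0,1],
    [[-0.6,-0.2,0],0.5,1],
    [[0,0,0],0.7,1],
    [[0,0,0],0.7,1],
  ],
)

```text
t: 31.07
ee_pos: [433.0, -311.5, 177.4]
orientation: [-2.347, -2.086, 0.001]
ft_force: [0.2, -0.2, -0.5]
width: 5.8
grasp_force: 30.0
```

Request:
move_arm(
  steps=[
    [[0,0,0],0.7,1],
    [[0,0,0],0,1],
    [[0,0,0],0,1],
    [[0,0,0],0,1],
  ],
)

```text
t: 31.4
ee_pos: [433.9, -310.5, 178.1]
orientation: [-2.403, -2.021, 0.001]
ft_force: [-0.4, -0.1, -2.0]
width: 5.6
grasp_force: 30.0
```

Run:
```python
from h import *
np.set_printoptions(precision=2,suppress=True)
o=ctrl.get_obs();M=R.from_rotvec(o['orientation']).as_matrix();print(o['ee_pos'],M[:,1],o['width'],o['ft_force'])
d=cam('wrist')
for t in('tray','cover'):
  for b in cams.cut_out('wrist',t)[:2]:
    pts=np.array([at_z(d,u,v,22 if t=='tray' else o['ee_pos'][2])[:2] for u,v in np.argwhere(b['pixels'])[:,::-1]],np.float32)
    print(t,b['p'],cv2.minAreaRect(pts),b['rect'])
```

```text
[ 433.86 -310.47  178.06] [ 0.99 -0.17 -0.  ] 5.575502289674485 [-0.35 -0.13 -2.04]
tray 0.79 ((426.1773376464844, -299.5374755859375), (94.66683959960938, 179.09315490722656), 79.41622161865234) [274.7, 182.9, 218.0, 119.5]
cover 0.8 ((427.0485534667969, -301.5957946777344), (59.47936248779297, 105.41996002197266), 80.12545776367188) [268.2, 248.0, 235.8, 127.2]
```

Request:
move_arm(
  steps=[
    [[0,0,0.3],0,1],
    [[0,0,0.6],0,1],
    [[0,0,0.6],0,1],
    [[0,0,0.6],0,1],
    [[0,0,0.6],0,1],
    [[0,0,0.6],0,1],
    [[0,0,0.6],0,1],
    [[0,0,0.5],0,1],
    [[0,0,0.3],0,1],
    [[0,0,0.2],0,1],
    [[0,0,0.1],0,1],
    [[0,0,0],0,1],
    [[0,0,0],0,1],
  ],
)

```text
t: 32.63
ee_pos: [434.6, -310.7, 54.1]
orientation: [2.405, 2.02, 0.0]
ft_force: [0.0, 0.3, -2.0]
width: 5.9
grasp_force: 30.0
```

Request:
move_arm(
  steps=[
    [[0,0,0.04],0,1],
    [[0,0,0.04],0,1],
    [[0,0,0.04],0,1],
    [[0,0,0.04],0,1],
    [[0,0,0],0,1],
  ],
)

```text
t: 33.05
ee_pos: [434.3, -310.5, 49.6]
orientation: [-2.406, -2.02, -0.0]
ft_force: [-0.3, 0.4, -1.4]
width: 5.7
grasp_force: 30.0
```

Request:
move_arm(
  steps=[
    [[0,0,0.04],0,1],
    [[0,0,0.04],0,1],
    [[0,0,0.04],0,1],
    [[0,0,0],0,1],
  ],
)

```text
t: 33.38
ee_pos: [434.2, -310.5, 46.4]
orientation: [-2.406, -2.02, 0.0]
ft_force: [1.0, -0.2, -0.6]
width: 5.7
grasp_force: 30.0
```

Request:
move_arm(
  steps=[
    [[0,0,0.03],0,1],
    [[0,0,0.03],0,1],
    [[0,0,0.03],0,1],
    [[0,0,0],0,1],
  ],
)

```text
t: 33.72
ee_pos: [434.3, -310.5, 44.3]
orientation: [-2.406, -2.02, 0.0]
ft_force: [-0.6, -0.6, -0.9]
width: 5.8
grasp_force: 30.0
```

Request:
move_arm(
  steps=[
    [[0,0,0.03],0,1],
    [[0,0,0.03],0,1],
    [[0,0,0.03],0,1],
    [[0,0,0],0,1],
  ],
)

```text
t: 34.05
ee_pos: [434.3, -310.5, 42.1]
orientation: [-2.406, -2.02, 0.0]
ft_force: [0.5, -0.1, -1.1]
width: 6.0
grasp_force: 30.0
```

Request:
move_arm(
  steps=[
    [[0,0,0.03],0,1],
    [[0,0,0.03],0,1],
    [[0,0,0],0,1],
  ],
)

```text
t: 34.3
ee_pos: [434.3, -310.5, 40.5]
orientation: [-2.406, -2.02, 0.0]
ft_force: [0.2, 0.2, -1.3]
width: 5.7
grasp_force: 30.0
```

Request:
move_arm(
  steps=[
    [[0,0,0.03],0,1],
    [[0,0,0.03],0,1],
    [[0,0,0],0,1],
  ],
)

```text
t: 34.55
ee_pos: [434.6, -310.6, 39.7]
orientation: [2.406, 2.02, 0.0]
ft_force: [-0.6, 1.3, 4.4]
width: 5.3
grasp_force: 30.0
```

Request:
move_arm(
  steps=[
    [[0,0,0.03],0,1],
    [[0,0,0.02],0,1],
    [[0,0,0],0,1],
  ],
)

```text
t: 34.8
ee_pos: [434.6, -310.6, 39.6]
orientation: [2.406, 2.02, 0.0]
ft_force: [-4.0, 3.6, 19.5]
width: 5.7
grasp_force: 30.0
```

Request:
move_arm(
  steps=[
    [[0,0,-0.04],0,1],
    [[0,0,0],0,0.93],
    [[0,0,0],0,0.9],
    [[0,0,0],0,0.85],
    [[0,0,0],0,0.85],
    [[0,0,0],0,0.85],
    [[0,0,-0.2],0,0.85],
    [[0,0,-0.6],0,0.85],
    [[0,0,-0.8],0,0.85],
    [[0,0,-0.8],0,0.85],
    [[0,0,-0.8],0,0.85],
    [[0,0,-0.8],0,0.85],
    [[0,0,0],0,0.85],
    [[0,0,0],0,0.85],
  ],
)

```text
t: 35.97
ee_pos: [434.9, -311.0, 140.0]
orientation: [2.404, 2.018, 0.001]
ft_force: [-0.9, -0.6, 0.1]
width: 13.4
grasp_force: 0.0
```

Run:
```python
from h import *
np.set_printoptions(precision=2,suppress=True)
o=ctrl.get_obs();print(o['ee_pos'],o['ft_force'])
for c in('wrist','top'):
  d=cam(c)
  for t,z in(('tray',22),('cover',35),('tab_pad',45),('lamp',60)):
    for b in cams.cut_out(c,t)[:4]:
      pts=np.array([at_z(d,u,v,z)[:2] for u,v in np.argwhere(b['pixels'])[:,::-1]],np.float32)
      print(c,t,round(b['p'],2),cv2.minAreaRect(pts))
```

```text
[ 434.94 -310.96  140.04] [-0.91 -0.55  0.06]
wrist tray 0.77 ((422.6948547363281, -316.54998779296875), (130.6636505126953, 179.68190002441406), 79.1907958984375)
wrist cover 0.81 ((425.5684814453125, -307.58642578125), (66.97769165039062, 107.77375793457031), 80.00084686279297)
wrist tab_pad 0.78 ((470.73681640625, -315.95245361328125), (27.25386619567871, 12.604793548583984), 78.92261505126953)
top tray 0.49 ((467.13275146484375, 316.7204284667969), (131.2705841064453, 251.32630920410156), 89.20448303222656)
top cover 0.84 ((620.2318115234375, 181.1222686767578), (84.3971176147461, 53.05984878540039), 19.890897750854492)
top cover 0.69 ((217.64755249023438, 421.58453369140625), (100.714599609375, 151.22439575195312), 79.4881820678711)
top tab_pad 0.45 ((152.5147705078125, 436.00677490234375), (30.198740005493164, 13.126105308532715), 88.83583068847656)
top lamp 0.9 ((500.7986755371094, -3.733123779296875), (248.6673583984375, 215.40748596191406), 4.027135372161865)
```

```bash
python3 -c "
from workcell import ctrl
print(ctrl.close_job())"
```

```text
the job is handed in; nothing more can be done
None
```

The job is handed in with the middle-sized cover lying flat in the steel tray, ridge up and near the middle, and the lamp and the other things left standing. On the way the cover slipped from the fingers once, dropping about 10 mm back onto the lamp just as its lugs came free; I couldn't measure that knock, and the hand-in gave no verdict.

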